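# Fit a fresh filter and click the intake cover shut on a bench dust extractor

### The arm

A 6-joint arm with a two-finger parallel gripper is mounted at the origin on the work surface. World frame = base frame: x ahead of the robot, y to its left, z up, the work surface at z = 0. Lengths are in m, angles in rad, forces in N, time in s.
With the tool pointing down it reaches from about 0.275 to 0.775 m from the base axis. Payload 14.6 kg.
Tool frame: the origin (TCP) lies midway between the tips of the shut fingers; the grasp point (between the pads) lies 19 mm behind it (arm.tcp_to_grasp is the distance from the TCP to the grasp point, in m); y points along the fingers, x is the direction in which the jaws open and shut, and the axes are right-handed (so a half turn about y gives the same grasp; the last joint's range is limited). The gripper opens to 85 mm and grips with 20 to 120 N. Pads are 22 mm wide; open, the fingers measure 114 mm over their backs; the gripper's body (76 mm by 85 mm) begins 54 mm behind the grasp point. The pads swing forward as they close: fully open they stand 13 mm farther back than shut.
Start: joints at [1.153, 0.263, -0.048, 1.259, 0, 1.415], TCP at [0.136, 0.507, 0.231] pointing down, gripper open.
Joint ranges: [-2.65, 2.65], [-0.89, 1.7], [-1.18, 1.37], [-2.13, 2.11], [-1.35, 1.29], [-3.14, 3.14]. Speed limits (rad/s): [1.89, 1.89, 2.57, 2.79, 3.14, 3.14].

### API

Orientations are given as [roll, pitch, yaw] about the fixed x, y, z axes, in that order (R = Rz(yaw) Ry(pitch) Rx(roll)).
In Python, from station import monitor, eyes, arm gives the robot as it stands.
- The arm moves only by the shell command python3 -m handwheel 'ROWS' [FORCE]. ROWS is JSON, one flat list of numbers, 7 for each row, row after row: the shift along the world's x, y, z in m, then the turn, a rotation vector about the world's x, y, z in rad, then the finger opening in m, from 0 to 0.0854. In form: [dx, dy, dz, rx, ry, rz, grip, dx, dy, dz, rx, ry, rz, grip, ...]. A call has 1 to 10 rows; each row shifts and turns the commanded pose from where the row before left it; what a row does not reach is not made up. A row lasts 1/12 s, in which the tool goes at most 41.7 mm and 7.16 degrees, less where a joint would pass 70% of its speed; a pose out of reach is approached as far as the arm can. A call is refused whole if a number of a shift passes 0.0417 or a number of a turn 0.125, either way. A call with a gripper value outside its range is refused whole. The fingers move at their own pace and stop on an object; FORCE is the grip in N (left out, the last holds). Time passes only in rows, so rows that do not move let the fingers close. It gives the time, the measured TCP pose, the force and the opening at its end, in the units of the state.
- monitor.sense(): the state, without advancing time (a new reading comes with each control period).
- eyes.read_camera(name): name is "scene" or "top"; returns the picture (480x640x3 uint8, red, green, blue); there is no depth.
- eyes.camera_params(name): a dict with "mtx" (3x3 intrinsics, pixels), "T" (4x4, takes a point from camera to world coordinates). Camera axes: x right, y up, looking along -z (the intrinsics and any distortion apply to the point x, -y, -z); pixel columns grow to the right and rows downward; lengths in m; the calibration is good to about 2 mm. A picture is of the moment at which its call begins. camera_params takes no time and is no camera call.
- arm.finish_job(): hands the job in, once; it reports no verdict.
The state is a dict: "time_s": time; "qpos": joint angles; "qvel": joint speeds; "joint_efforts": joint torques, N m; "tcp_pos": TCP position; "ee_rot": TCP orientation; "contact_force": force on the tool from outside, world axes, zero at the start; "moment": the same for the moment, N m; "gripper_width": finger opening in m.
Only numpy, scipy, OpenCV 4.12 (cv2) and the standard library are available. Lean on these libraries where they do the work, as an engineer would, in place of code of your own. Each camera call takes 0.05 s, during which the arm holds its last target.

### The job

Change-over at the lipstick bench: lower the fresh filter cassette by its tab into the open bay of the dust extractor until it lies flat on the bay floor, without dropping it in. Then refit the louvred intake cover: hold it tilted with its rear raised, hook its front lip under the front edge of the deck, and pivot it down until the spring catch at the rear snaps over it and it lies flush. Leave the lipstick rack, the basket and the jug where they stand.

Things in the scene. Friction and masses are not known exactly. Their poses are not given: they have to be found in the camera images.
- extractor: White benchtop dust extractor, fixed. Origin on the bench under the middle of its filter bay; x from its front to its motor head, y left, z up; mm in this frame below. Low deck: x -85 to 56.5, y +-90, top z 70. Motor head: x 56.5 to 165, upright face at x 56.5 up to z 115, then a panel sloping back at 30 deg to z 155. Deck opening for the cover: x +-56.5, y +-66.5.
- deck_edge (a point): Upper edge of the deck's front shelf, at extractor (-56.5, 0, 70). The shelf is 4.5 thick (z 65.5 to 70). Beneath it lies the slot for the cover's lip: open to the rear, forward to x -80, down to z 40, as wide as the deck opening. Between slot and filter bay stands a bar, x -49 to -44, top z 55.
- cover_seat (a point): Where the cover's origin belongs when fully home: extractor (0, 0, 60), axes parallel; play +-1.5 in x, +-2.5 in y. It then rests on a ledge, top z 60, along the bay's sides (x -44 to 56.5, |y| 50 to 66.5) and rear (x 44 to 56.5), its face level with the deck (z 70).
- bay_floor (a point): Middle of the filter bay's floor, extractor (0, 0, 18): the place for the filter's origin, x axes parallel or half a turn round, play +-3. The bay spans x +-44, y +-50 and its walls rise to z 60, in front to z 55.
- cover: Grey louvred intake cover, loose, lying face up, 0.13 to 0.24 kg. Origin: centre of the plate's underside; x from lip edge (front) to rear edge, z out of its face. Plate 110 (x +-55) by 128 (y) by 10 thick. Front lip: x -67 to -55, y +-60, only the lower 4 of the thickness. Grip rib on the face: x -25 to 15, 12 wide in y, z 10 to 32.
- cover_lip (a point): Middle of the lip's front end, (-67, 0, 2) in the cover's frame. To get the lip under the deck shelf in front of the motor head the rear must be raised 25 degrees or more; 36 goes easily, sliding in along the cover's own x. Then turn it down about the plate's upper front edge (cover x -55, z 10), kept near extractor x -55.5, z 70.
- filter: Loose pleated filter cassette with a white plastic frame, lying tab up on the bench, 0.09 to 0.17 kg. Origin at the centre of its underside; 82 (x) by 94 (y) by 18 high. A pull tab stands on its middle bar: 40 long in x, 10 wide in y, z 18 to 40
- catch (a joint): Spring catch in the head's face, slides along extractor x: 0 sprung out, to 0.008 m pushed back. Pushing the cover's rear edge down its ramp drives it back, then it snaps out over the cover; it takes 6 to 10 N, e.g. with shut fingers on the plate behind the rib. The cover's weight alone does not: unlatched, its rear rests on the ramp, some 7 degrees up.
- catch_nose (a point): Foremost point of the catch's nose: extractor (51.5, 0, 72.5) when sprung out; moves with the catch. The nose is 40 wide (y), sticks out 5 from the head's face, flat underside at z 71.2, ramp on top up to z 80.
- rack: Bystander: pink strip rack 30 by 230 by 28 with upright open lipsticks to 76 high; origin under its centre, long side along its y
- basket: Bystander: red basket with white rim, 134 by 184 by 78 high, full of dark caps; origin under its centre
- jug: Bystander: clear empty jug, radius 50, 130 high, handle on its y side; origin under its centre
Not all that is in view belongs to the job. What is shaped like the cover but orange or yellow is not meant.

How it is judged:
By the outcome, as a careful person would: the job done as asked, in the order asked, and still so for the second after the job is handed in, with the robot touching nothing.
It also fails if it takes over 61 s, if anything falls off the work surface, if the arm or the gripper's body presses on something with over 40 N, if the wrist force passes 120 N, or if a joint passes its speed limit or range.

## Working session

There is one attempt and no reset: what is moved stays moved. The work goes in short steps, Python scripts to look and compute and a shell command to move; the robot and the scene stay as the last step left them, time stands still between calls to the robot, and variables do not carry over. Pictures are saved under pics/ and viewed, and the job is handed in when it is done.

```bash
ls; mkdir -p pics; python3 - <<'E'
from station import monitor, eyes, arm
import cv2, numpy as np
np.set_printoptions(precision=4,suppress=True)
for n in("scene","top"):
    im=eyes.read_camera(n); cv2.imwrite(f"pics/{n}0.png",im[:,:,::-1]); p=eyes.camera_params(n); print(n,p)
print(monitor.sense(), arm.tcp_to_grasp)
E
```

```text
pics
scene {'mtx': array([[486.1968,   0.    , 319.1769],
       [  0.    , 486.1968, 240.609 ],
       [  0.    ,   0.    ,   1.    ]]), 'T': array([[ 0.6489, -0.5142,  0.5609,  1.217 ],
       [ 0.7609,  0.4406, -0.4764, -0.6457],
       [-0.0022,  0.7359,  0.6771,  0.922 ],
       [ 0.    ,  0.    ,  0.    ,  1.    ]])}
top {'mtx': array([[544.1693,   0.    , 314.1489],
       [  0.    , 544.1693, 241.001 ],
       [  0.    ,   0.    ,   1.    ]]), 'T': array([[-0.0196,  0.9846, -0.1739,  0.2606],
       [-0.9998, -0.019 ,  0.0054, -0.0433],
       [ 0.002 ,  0.1739,  0.9848,  1.3657],
       [ 0.    ,  0.    ,  0.    ,  1.    ]])}
{'time_s': 0.1, 'qpos': array([ 1.1527,  0.2635, -0.0488,  1.2593, -0.    ,  1.4155]), 'qvel': array([-0.001 , -0.0017,  0.0011, -0.0006,  0.0023, -0.0013]), 'joint_efforts': array([  0.0013, -63.8577,  38.5064,   0.0101,  -0.0003,  -0.    ]), 'tcp_pos': array([0.1363, 0.5068, 0.2309]), 'ee_rot': array([-1.5707,  0.0008,  1.308 ]), 'contact_force': array([ 0.1583,  0.5988, -0.3723]), 'moment': array([-0.0014,  0.0152, -0.0057]), 'gripper_width': 0.085349940416597} 0.0187
```

View pics/scene0.png

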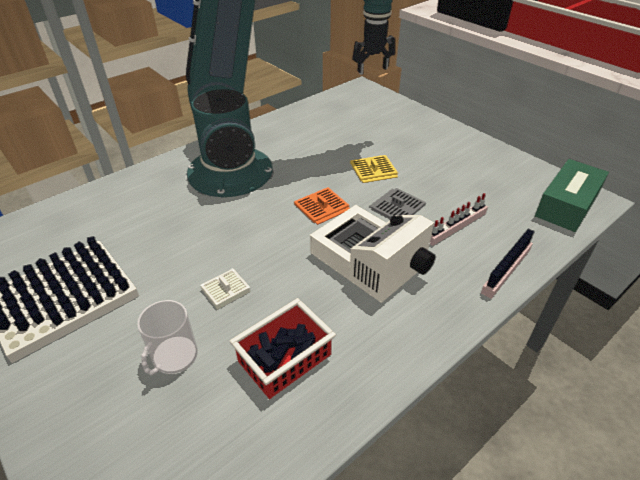

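View pics/top0.png

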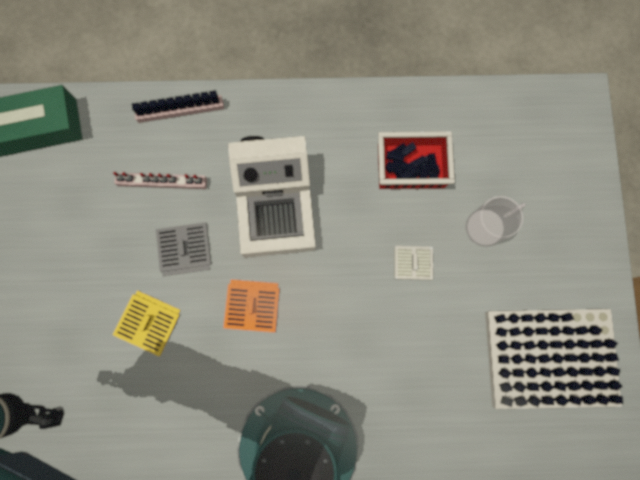

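Candidates: the cover is the grey louvred plate at top (184,248). The decoys are orange (252,306) and yellow (147,322). The filter is the white cassette at top (414,263), and the white cap tray at (555,358) could be mistaken for it. The extractor is at (275,195). I'll check this in close crops.

```bash
python3 - <<'E'
import cv2, numpy as np
t=cv2.imread("pics/top0.png"); s=cv2.imread("pics/scene0.png")
a=cv2.resize(t[120:290,140:330],None,fx=4,fy=3.5,interpolation=cv2.INTER_CUBIC)
cv2.imwrite("pics/c1.png",cv2.resize(t[130:280,145:325],(720,600),interpolation=cv2.INTER_CUBIC))
b=cv2.resize(t[238:288,384:444],(360,300),interpolation=cv2.INTER_CUBIC)
c=cv2.resize(s[255:315,190:262],(360,300),interpolation=cv2.INTER_CUBIC)
d=cv2.resize(s[180:300,290:450],(400,300),interpolation=cv2.INTER_CUBIC)
e=cv2.resize(s[180:230,360:435],(400,300)[:2],interpolation=cv2.INTER_CUBIC)
cv2.imwrite("pics/c2.png",np.vstack([np.hstack([b,d]),np.hstack([c,e])]))
E
```

```text
(no output)
```

View pics/c1.png

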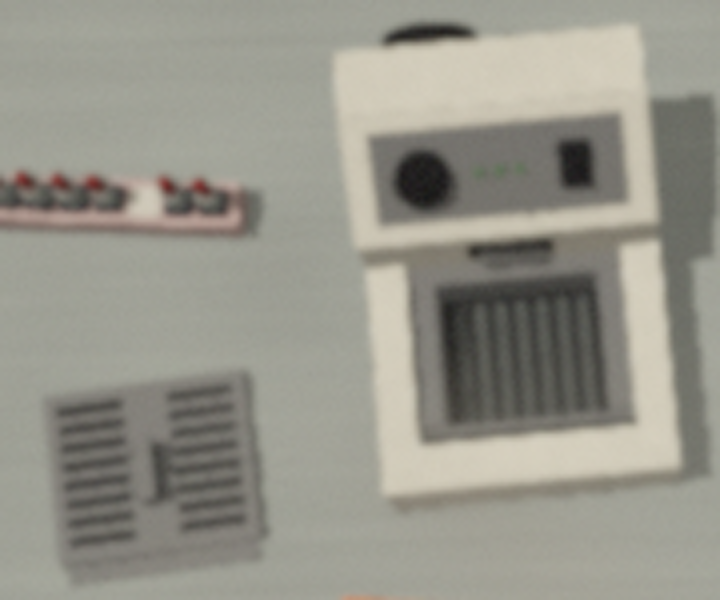

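View pics/c2.png

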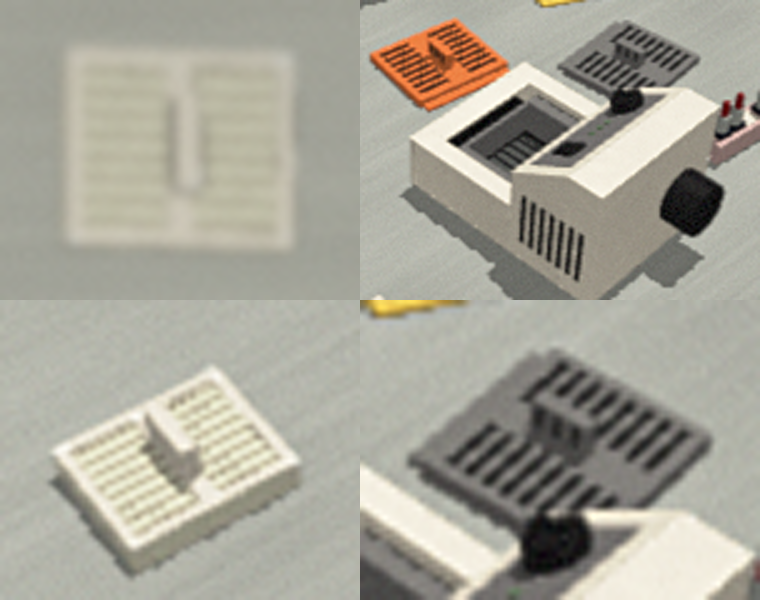

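```bash
cat > h.py <<'E'
import numpy as np, cv2
from station import monitor, eyes, arm
np.set_printoptions(precision=4,suppress=True)
P={n:eyes.camera_params(n) for n in("scene","top")}
def ray(n,uv,z):
    K=P[n]["mtx"];T=P[n]["T"];uv=np.atleast_2d(uv).astype(float)
    d=np.c_[(uv[:,0]-K[0,2])/K[0,0],-(uv[:,1]-K[1,2])/K[1,1],-np.ones(len(uv))]@T[:3,:3].T
    o=T[:3,3]; return o+d*((z-o[2])/d[:,2])[:,None]
def proj(n,p):
    K=P[n]["mtx"];T=P[n]["T"];q=(np.atleast_2d(p)-T[:3,3])@T[:3,:3]
    return np.c_[K[0,0]*q[:,0]/-q[:,2]+K[0,2],-K[1,1]*q[:,1]/-q[:,2]+K[1,2]]
def up(n,f,x0,x1,y0,y1,s=8):
    im=cv2.imread(f)[y0:y1,x0:x1]; return cv2.resize(im,None,fx=s,fy=s,interpolation=cv2.INTER_CUBIC)
def unup(pts,x0,y0,s=8): return (np.asarray(pts,float)+.5)/s-.5+[x0,y0]
E
python3 - <<'E'
from h import *
def quad(mask,x0,y0):
    cs,_=cv2.findContours(mask,cv2.RETR_EXTERNAL,cv2.CHAIN_APPROX_NONE); c=max(cs,key=cv2.contourArea)
    r=cv2.minAreaRect(c); ap=cv2.approxPolyDP(c,12,True)[:,0]
    return r, unup(cv2.boxPoints(r),x0,y0), unup(ap,x0,y0)
# filter
u=up("top","pics/top0.png",384,444,235,295); g=cv2.cvtColor(u,cv2.COLOR_BGR2HSV); 
print("bg",np.median(g.reshape(-1,3)[:400],0), g[240,100:400:40].tolist())
m=((u[...,2].astype(int)-u[...,0])>3).astype(np.uint8)*255; cv2.imwrite("pics/m1.png",m)
m2=(u.max(2)>190).astype(np.uint8)*255; cv2.imwrite("pics/m2.png",m2)
for mm in(m,m2):
    r,b,a=quad(mm,384,235); print(r,"\n",ray("top",b,.018)[:,:2],"\n",a.tolist())
# cover
u=up("top","pics/top0.png",145,225,210,285); print(u[100,10],u[300,150],u[300,350])
m=(u.max(2)<130).astype(np.uint8)*255; m=cv2.morphologyEx(m,cv2.MORPH_CLOSE,np.ones((25,25)));cv2.imwrite("pics/m3.png",np.hstack([m,u.max(2)]))
r,b,a=quad(m,145,210); print(r,"\n",ray("top",b,.01)[:,:2],"\n",a.tolist(), ray("top",a,.01)[:,:2])
E
```

```text
bg [ 33.  17. 159.] [[23, 27, 197], [28, 33, 187], [26, 33, 187], [25, 35, 169], [21, 26, 193], [28, 33, 185], [29, 34, 182], [24, 25, 192]]
((239.5, 239.5), (479.0, 479.0), 90.0) 
 [[ 0.5117 -0.2259]
 [ 0.5088 -0.3769]
 [ 0.3582 -0.3677]
 [ 0.3611 -0.2196]] 
 [[383.5625, 234.5625], [383.5625, 294.4375], [443.4375, 294.4375], [443.4375, 234.5625]]
((240.70651245117188, 220.84835815429688), (295.8325500488281, 252.46836853027344), 1.2787110805511475) 
 [[ 0.4025 -0.2494]
 [ 0.4819 -0.2547]
 [ 0.478  -0.3475]
 [ 0.3986 -0.3412]] 
 [[396.0625, 246.4375], [395.5625, 277.0625], [431.6875, 277.6875], [430.8125, 254.0625], [430.8125, 265.1875], [428.8125, 268.9375], [425.9375, 269.3125], [429.4375, 271.3125], [428.9375, 277.0625], [416.1875, 275.1875], [417.5625, 273.6875], [427.5625, 272.9375], [413.6875, 270.5625], [403.1875, 272.5625], [410.8125, 273.8125], [410.4375, 275.3125], [398.0625, 275.0625], [401.0625, 272.6875], [398.0625, 271.5625], [398.9375, 269.4375], [410.4375, 269.1875], [397.9375, 267.6875], [399.3125, 261.6875], [397.5625, 259.6875], [400.3125, 258.3125], [397.4375, 256.3125], [397.5625, 248.6875], [404.9375, 247.5625], [411.5625, 249.4375], [410.8125, 251.8125], [413.8125, 255.0625], [413.9375, 267.6875], [415.6875, 268.3125], [414.8125, 250.1875], [417.1875, 247.3125]]
[150 159 159] [80 86 89] [82 86 86]
((318.8524169921875, 306.5133056640625), (344.30255126953125, 416.2588195800781), 81.49388122558594) 
 [[0.5349 0.3512]
 [0.5524 0.221 ]
 [0.4429 0.2034]
 [0.426  0.3319]] 
 [[206.1875, 223.0625], [185.0625, 227.1875], [185.4375, 237.8125], [177.1875, 238.9375], [175.9375, 228.4375], [157.4375, 231.0625], [162.0625, 271.5625], [210.9375, 263.6875]] [[0.5516 0.2229]
 [0.5419 0.2764]
 [0.5144 0.2749]
 [0.5119 0.2957]
 [0.5391 0.2995]
 [0.5332 0.3462]
 [0.4296 0.3315]
 [0.4471 0.2095]]
```

```bash
python3 - <<'E'
from h import *
m=cv2.imread("pics/m3.png"); 
u=up("top","pics/top0.png",145,225,210,285)
cv2.imwrite("pics/m3s.png",cv2.resize(np.hstack([m[:,:640],u]),(800,375)))
u=up("top","pics/top0.png",225,325,130,260,6)
cv2.imwrite("pics/ex.png",cv2.resize(u,None,fx=.75,fy=.75))
E
```

```text
(no output)
```

View pics/m3s.png

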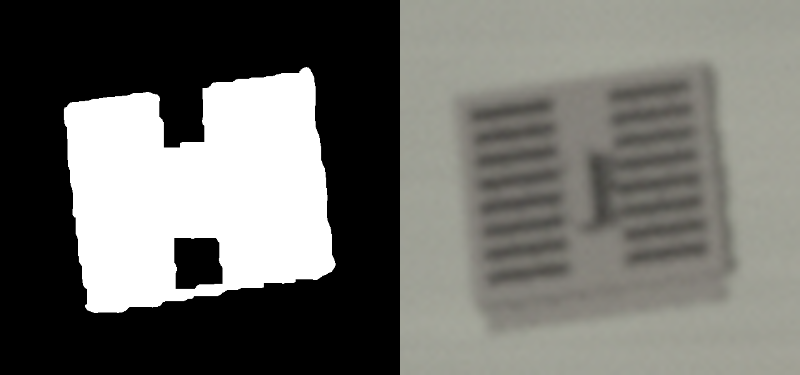

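View pics/ex.png

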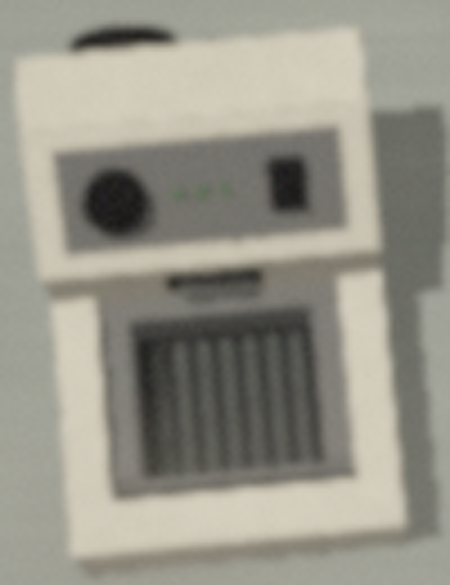

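```bash
python3 - <<'E'
from h import *
u=up("top","pics/top0.png",145,225,210,285)
for p in [(20,20),(300,20),(560,20),(300,100),(300,200),(250,440),(180,490),(620,300)]: print(p,u[p[1],p[0]])
x=u.astype(int); d=x[...,1]-x[...,2]
b=cv2.GaussianBlur(u,(0,0),4).astype(int); d=b[...,1]-b[...,2]
m=(((d<-1)|(b.max(2)<125))*255).astype(np.uint8); m=cv2.morphologyEx(m,cv2.MORPH_CLOSE,np.ones((15,15)))
u2=up("top","pics/top0.png",225,325,130,260,6); w=(cv2.GaussianBlur(u2,(0,0),2)[...,2]>178).astype(np.uint8)*255
print(u2[100,60],u2[500,130],u2[560,300],u2[760,300])
cv2.imwrite("pics/m4.png",cv2.resize(np.hstack([m,cv2.resize(w,(462,600))]),None,fx=.7,fy=.7))
E
```

```text
(20, 20) [150 161 160]
(300, 20) [152 162 161]
(560, 20) [148 158 156]
(300, 100) [155 165 163]
(300, 200) [124 131 133]
(250, 440) [ 96 102 103]
(180, 490) [112 118 121]
(620, 300) [153 163 162]
[185 202 209] [175 190 196] [74 78 78] [147 157 158]
```

View pics/m4.png

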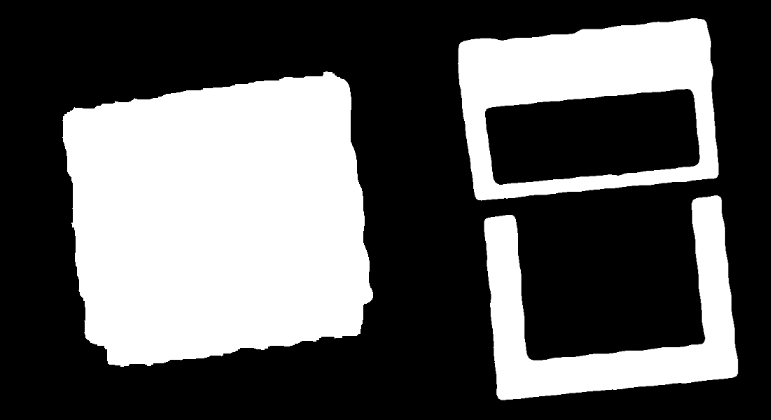

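```bash
cat > fit.py <<'E'
from h import *
def cont(mask,x0,y0,s,mode=cv2.RETR_EXTERNAL):
    cs,_=cv2.findContours(mask,mode,cv2.CHAIN_APPROX_NONE)
    return [unup(c[:,0],x0,y0,s) for c in sorted(cs,key=cv2.contourArea)[::-1]]
def line(n,px,z,c,yaw,sel):
    "px->world plane z->local frame (c,yaw); sel(local)->mask; returns fitted offset & slope in local"
    w=ray(n,px,z)[:,:2]-c; l=w@np.array([[np.cos(yaw),-np.sin(yaw)],[np.sin(yaw),np.cos(yaw)]])
    l=l[sel(l)]; v=cv2.fitLine(l.astype(np.float32),cv2.DIST_HUBER,0,.001,.001).ravel()
    return l.mean(0),v[:2],len(l)
E
python3 - <<'E'
from fit import *
u=up("top","pics/top0.png",145,225,210,285)
b=cv2.GaussianBlur(u,(0,0),4).astype(int); d=b[...,1]-b[...,2]
m=(((d<-1)|(b.max(2)<125))*255).astype(np.uint8); m=cv2.morphologyEx(m,cv2.MORPH_CLOSE,np.ones((15,15)))
px=cont(m,145,210,8)[0]
c=np.array([.492,.280]);yaw=.145
print("COVER")
for n,z,s in [("rear",.01,lambda l:(l[:,0]>.045)&(abs(l[:,1])<.05)),("left",.01,lambda l:(l[:,1]>.055)&(abs(l[:,0])<.045)),
 ("right0",0,lambda l:(l[:,1]<-.055)&(abs(l[:,0])<.045)),("front0",0,lambda l:(l[:,0]<-.055)&(abs(l[:,1])<.05))]:
    a,v,k=line("top",px,z,c,yaw,s); print(n,a*1e3,v,k)
print("EXTR")
u2=up("top","pics/top0.png",225,325,130,260,6); w=(cv2.GaussianBlur(u2,(0,0),2)[...,2]>178).astype(np.uint8)*255
px=np.vstack(cont(w,225,130,6,cv2.RETR_CCOMP)); 
q=ray("top",[[248,252],[250.6,239]],.07);print(q)
c=np.array([.492,.0393]);yaw=.09
for n,z,s in [("front",.07,lambda l:(l[:,0]<-.07)&(l[:,0]>-.1)&(abs(l[:,1])<.08)),("inner",.07,lambda l:(l[:,0]<-.045)&(l[:,0]>-.068)&(abs(l[:,1])<.055)),
 ("left",.07,lambda l:(l[:,1]>.08)&(l[:,1]<.105)&(l[:,0]>-.075)&(l[:,0]<.03)),("right",.07,lambda l:(l[:,1]<-.08)&(l[:,1]>-.105)&(l[:,0]>-.075)&(l[:,0]<.03)),
 ("il",.07,lambda l:(l[:,1]>.05)&(l[:,1]<.078)&(l[:,0]>-.045)&(l[:,0]<.03)),("ir",.07,lambda l:(l[:,1]<-.05)&(l[:,1]>-.078)&(l[:,0]>-.045)&(l[:,0]<.03)),
 ("head115",.115,lambda l:(l[:,0]<.07)&(l[:,0]>.045)&(abs(l[:,1])<.08))]:
    a,v,k=line("top",px,z,c,yaw,s); print(n,a*1e3,v,k)
E
```

```text
COVER
rear [54.6684 -0.0008] [0.0155 0.9999] 320
left [-0.4271 64.2777] [ 0.9999 -0.0112] 284
right0 [ -0.0765 -62.8318] [ 0.9999 -0.017 ] 277
front0 [-64.5854  -0.5461] [0.0197 0.9998] 334
EXTR
[[0.4655 0.1094 0.07  ]
 [0.4972 0.1032 0.07  ]]Traceback (most recent call last):
  File "<stdin>", line 20, in <module>
  File "fit.py", line 8, in line
    l=l[sel(l)]; v=cv2.fitLine(l.astype(np.float32),cv2.DIST_HUBER,0,.001,.001).ravel()
                   ~~~~~~~~~~~^^^^^^^^^^^^^^^^^^^^^^^^^^^^^^^^^^^^^^^^^^^^^^^^^
cv2.error: OpenCV(4.12.0) /io/opencv/modules/imgproc/src/linefit.cpp:50: error: (-215:Assertion failed) count > 0 in function 'fitLine2D_wods'
```

```bash
python3 - <<'E'
from fit import *
u2=up("top","pics/top0.png",225,325,130,260,6); w=(cv2.GaussianBlur(u2,(0,0),2)[...,2]>178).astype(np.uint8)*255
px=np.vstack(cont(w,225,130,6,cv2.RETR_CCOMP)); 
c=np.array([.556,.036]);yaw=.09
for n,z,s in [("front",.07,lambda l:(l[:,0]<-.07)&(l[:,0]>-.1)&(abs(l[:,1])<.08)),("inner",.07,lambda l:(l[:,0]<-.045)&(l[:,0]>-.068)&(abs(l[:,1])<.055)),
 ("left",.07,lambda l:(l[:,1]>.08)&(l[:,1]<.105)&(l[:,0]>-.075)&(l[:,0]<.03)),("right",.07,lambda l:(l[:,1]<-.08)&(l[:,1]>-.105)&(l[:,0]>-.075)&(l[:,0]<.03)),
 ("il",.07,lambda l:(l[:,1]>.05)&(l[:,1]<.078)&(l[:,0]>-.045)&(l[:,0]<.03)),("ir",.07,lambda l:(l[:,1]<-.05)&(l[:,1]>-.078)&(l[:,0]>-.045)&(l[:,0]<.03)),
 ("head115",.115,lambda l:(l[:,0]<.07)&(l[:,0]>.045)&(abs(l[:,1])<.08))]:
    try: a,v,k=line("top",px,z,c,yaw,s); print(n,a*1e3,v,k)
    except cv2.error: print(n,"none")
# tab of filter in scene + rib
E
```

```text
front [-85.2515  -6.0881] [0.0122 0.9999] 429
inner [-58.5778   0.145 ] [0.0136 0.9999] 272
left [-22.6359 100.0629] [ 0.9999 -0.0106] 253
right [  0.2361 -80.4125] [ 1.    -0.007] 101
il [-7.6302 76.2293] [ 0.9999 -0.0114] 180
ir [ -7.6642 -57.4892] [ 0.9999 -0.0154] 180
head115 [60.8404  2.4917] [0.0659 0.9978] 781
```

```bash
python3 - <<'E'
from fit import *
u2=up("top","pics/top0.png",225,325,130,260,6); w=(cv2.GaussianBlur(u2,(0,0),2)[...,2]>178).astype(np.uint8)*255
px=np.vstack(cont(w,225,130,6,cv2.RETR_CCOMP)); 
c=np.array([.5545,.0455]);yaw=.0775
for n,z,s in [("front",.07,lambda l:(l[:,0]<-.07)&(l[:,0]>-.1)&(abs(l[:,1])<.08)),("inner",.07,lambda l:(l[:,0]<-.045)&(l[:,0]>-.068)&(abs(l[:,1])<.055)),
 ("left",.07,lambda l:(l[:,1]>.08)&(l[:,1]<.105)&(l[:,0]>-.075)&(l[:,0]<.03)),("right",.07,lambda l:(l[:,1]<-.08)&(l[:,1]>-.105)&(l[:,0]>-.075)&(l[:,0]<.03)),
 ("il",.07,lambda l:(l[:,1]>.05)&(l[:,1]<.078)&(l[:,0]>-.045)&(l[:,0]<.03)),("ir",.07,lambda l:(l[:,1]<-.05)&(l[:,1]>-.078)&(l[:,0]>-.045)&(l[:,0]<.03)),
 ("head115",.115,lambda l:(l[:,0]<.065)&(l[:,0]>.045)&(abs(l[:,1])<.08))]:
    try: a,v,k=line("top",px,z,c,yaw,s); print(n,a*1e3,v,k)
    except cv2.error: print(n,"none")
s0=cv2.imread("pics/scene0.png")
def T(c,yaw,z,p): 
    R=np.array([[np.cos(yaw),-np.sin(yaw),0],[np.sin(yaw),np.cos(yaw),0],[0,0,1]]); return np.array([c[0],c[1],z])+np.array(p)/1e3@R.T
s=np.array(cv2.resize(s0,None,fx=2,fy=2,interpolation=cv2.INTER_CUBIC))
def draw(c,yaw,pts,col):
    q=proj("scene",T(c,yaw,0,pts)); q=((q+.5)*4-.5)
    cv2.polylines(big,[np.round(q-[760,720]).astype(int)],True,col,1)
big=cv2.resize(s0,None,fx=4,fy=4,interpolation=cv2.INTER_CUBIC)[720:1260,760:1760]
draw(c,yaw,[[-85,-90,70],[-85,90,70],[56.5,90,70],[56.5,-90,70]],(0,0,255))
draw(c,yaw,[[-56.5,-66.5,70],[-56.5,66.5,70],[56.5,66.5,70],[56.5,-66.5,70]],(0,255,0))
draw([.4929,.2808],.129,[[-55,-64,10],[-55,64,10],[55,64,10],[55,-64,10]],(0,255,255))
draw([.4929,.2808],.129,[[-25,-6,32],[-25,6,32],[15,6,32],[15,-6,32]],(0,255,0))
draw([.4403,-.298],-.067,[[-41,-47,18],[-41,47,18],[41,47,18],[41,-47,18]],(0,0,255))
draw([.4403,-.298],-.067,[[-20,-5,40],[-20,5,40],[20,5,40],[20,-5,40]],(255,0,0))
cv2.imwrite("pics/chk.png",big[:,240:])
u=cv2.resize(s0,None,fx=4,fy=4,interpolation=cv2.INTER_CUBIC)
big=u[1020:1260,760:1080]
q=proj("scene",T([.4403,-.298],-.067,0,[[-41,-47,18],[-41,47,18],[41,47,18],[41,-47,18]])); 
for pts,col in (([[-41,-47,18],[-41,47,18],[41,47,18],[41,-47,18]],(0,0,255)),([[-20,-5,40],[-20,5,40],[20,5,40],[20,-5,40]],(255,0,0))):
    q=proj("scene",T([.4403,-.298],-.067,0,pts)); cv2.polylines(big,[np.round((q+.5)*4-.5-[760,1020]).astype(int)],True,col,1)
cv2.imwrite("pics/chk2.png",big)
E
```

```text
front [-85.2629   0.0473] [ 0.0001 -1.    ] 397
inner [-57.8413  -0.0561] [0.0018 1.    ] 272
left [-22.7104  90.1848] [1.     0.0018] 253
right [-22.7139 -89.778 ] [1.    0.001] 253
il [-7.6135 66.5412] [1.     0.0011] 181
ir [ -7.6489 -67.1712] [ 1.     -0.0033] 179
head115 [56.657   0.0735] [ 0.0011 -1.    ] 403
```

View pics/chk.png

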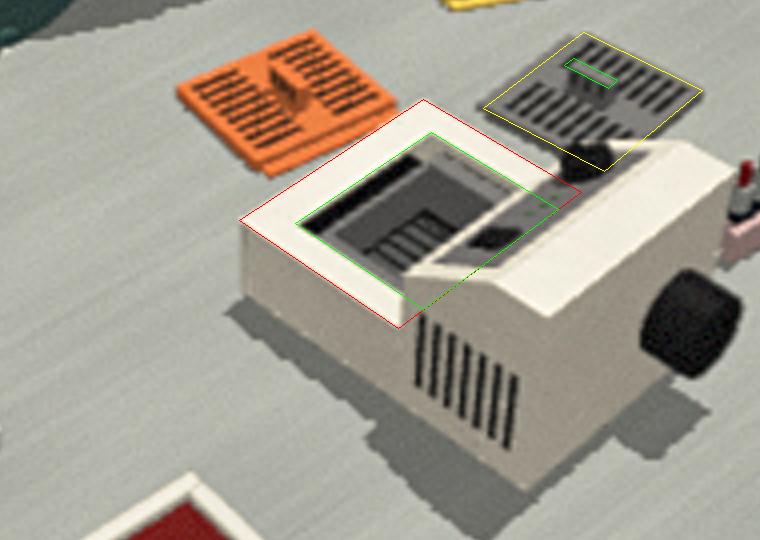

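View pics/chk2.png

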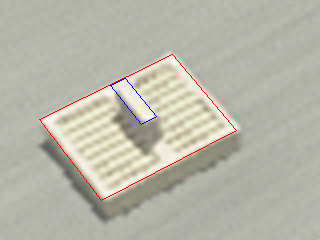

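Both views agree with the fitted outlines to about 1 mm: the scene overlays lie on the extractor deck (240–580, 100–327), the grey cover and the filter. Working poses:
- extractor: (.5545, .0455), yaw .0785
- cover: (.493, .281), yaw .129, lip towards the robot
- filter: (.440, -.298), yaw -.067

I'm moving to the filter now.

```bash
python3 -m handwheel '[0.013,-0.033,0,0,0,0.01,0.05, 0.013,-0.033,0,0,0,0.01,0.05, 0.013,-0.033,0,0,0,0.01,0.05, 0.013,-0.033,0,0,0,0.01,0.05, 0.013,-0.033,0,0,0,0.01,0.05, 0.013,-0.033,0,0,0,0.01,0.05, 0.013,-0.033,0,0,0,0.01,0.05, 0.013,-0.033,0,0,0,0.01,0.05, 0.013,-0.033,0,0,0,0.01,0.05, 0.013,-0.033,0,0,0,0.01,0.05]' 40
python3 -m handwheel '[0.013,-0.033,0,0,0,0.01,0.05, 0.013,-0.033,0,0,0,0.01,0.05, 0.013,-0.033,0,0,0,0.01,0.05, 0.013,-0.033,0,0,0,0.01,0.05, 0.013,-0.033,0,0,0,0.01,0.05, 0.013,-0.033,0,0,0,0.01,0.05, 0.013,-0.033,0,0,0,0.01,0.05, 0.013,-0.033,0,0,0,0.01,0.05, 0.013,-0.033,0,0,0,0.01,0.05, 0.013,-0.033,0,0,0,0.006,0.05]'
python3 -c "
from h import *
s=monitor.sense();print(s)"
```

```text
time_s: 0.93
tcp_pos: [0.266, 0.1762, 0.2312]
ee_rot: [-1.571, -0.0, 1.409]
contact_force: [1.3, 1.1, 0.3]
gripper_width: 0.05
time_s: 1.77
tcp_pos: [0.3952, -0.1512, 0.2311]
ee_rot: [-1.571, -0.0, 1.503]
contact_force: [0.7, 0.8, -0.2]
gripper_width: 0.0501
{'time_s': 1.7667, 'qpos': array([-0.5585,  0.0888, -0.2716,  1.2107,  0.0001, -0.4906]), 'qvel': array([-0.6418,  0.4828,  0.5395,  0.0546,  0.0006, -0.7024]), 'joint_efforts': array([  5.7683, -53.6482,  33.9807,  -0.0645,  -0.1853,   1.2238]), 'tcp_pos': array([ 0.3952, -0.1512,  0.2311]), 'ee_rot': array([-1.5706, -0.0002,  1.5028]), 'contact_force': array([ 0.7215,  0.7961, -0.1732]), 'moment': array([ 0.0506, -0.0632,  0.0096]), 'gripper_width': 0.05005870737915747}
```

```bash
python3 -m handwheel '[0.009,-0.029,-0.025,0,0,0,0.05, 0.009,-0.029,-0.025,0,0,0,0.05, 0.009,-0.029,-0.025,0,0,0,0.05, 0.009,-0.029,-0.025,0,0,0,0.05, 0.0083,-0.029,-0.025,0,0,0,0.05, 0,0,-0.02,0,0,0,0.05, 0,0,0,0,0,0,0.05,0,0,0,0,0,0,0.05]'
python3 - <<'E'
from h import *
s=eyes.read_camera("scene"); cv2.imwrite("pics/s1.png",cv2.resize(s[220:340,140:300,::-1],(800,600),interpolation=cv2.INTER_CUBIC))
E
```

```text
time_s: 2.43
tcp_pos: [0.4387, -0.2935, 0.0858]
ee_rot: [-1.569, -0.002, 1.503]
contact_force: [-0.8, 0.5, 1.0]
gripper_width: 0.05
```

View pics/s1.png

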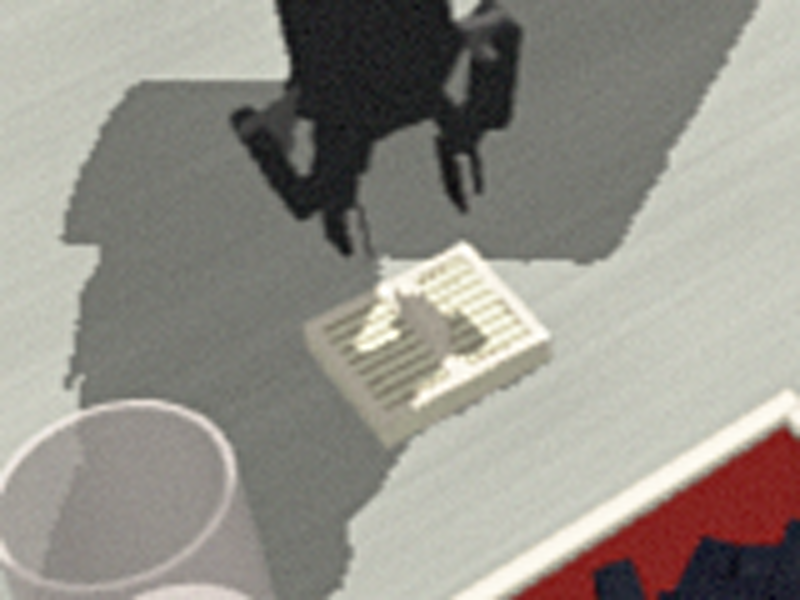

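The fingers straddle the tab line about 5 mm short in y. I'll correct that while descending.

```bash
python3 -m handwheel '[0.0016,-0.0045,-0.015,0,0,0,0.05, 0,0,-0.016,0,0,0,0.05, 0,0,-0.016,0,0,0,0.05, 0,0,-0.012,0,0,0,0.05, 0,0,-0.007,0,0,0,0.05, 0,0,0,0,0,0,0.05, 0,0,0,0,0,0,0.05]'
```

```text
time_s: 3.07
tcp_pos: [0.4415, -0.2987, 0.0214]
ee_rot: [-1.572, 0.001, 1.503]
contact_force: [-0.1, -1.0, -0.7]
gripper_width: 0.05
```

```bash
python3 -m handwheel '[-0.001,0,-0.001,0,0,0,0.0, 0,0,0,0,0,0,0.0, 0,0,0,0,0,0,0.0, 0,0,0,0,0,0,0.0, 0,0,0,0,0,0,0.0, 0,0,0,0,0,0,0.0]' 40
python3 -m handwheel '[0,0,0.01,0,0,0,0.0, 0,0,0.02,0,0,0,0.0, 0,0,0.02,0,0,0,0.0, 0,0,0.02,0,0,0,0.0, 0,0,0.02,0,0,0,0.0, 0,0,0.02,0,0,0,0.0, 0,0,0.01,0,0,0,0.0,0,0,0,0,0,0,0.0]'
python3 - <<'E'
from h import *
s=eyes.read_camera("scene"); cv2.imwrite("pics/s2.png",cv2.resize(s[180:340,140:340,::-1],(750,600),interpolation=cv2.INTER_CUBIC))
E
```

```text
time_s: 3.57
tcp_pos: [0.4403, -0.299, 0.0199]
ee_rot: [-1.572, 0.001, 1.503]
contact_force: [-0.7, 0.7, 7.6]
gripper_width: 0.0092
time_s: 4.23
tcp_pos: [0.4408, -0.2995, 0.1415]
ee_rot: [-1.574, 0.002, 1.503]
contact_force: [0.1, -0.9, -1.9]
gripper_width: 0.0094
```

View pics/s2.png

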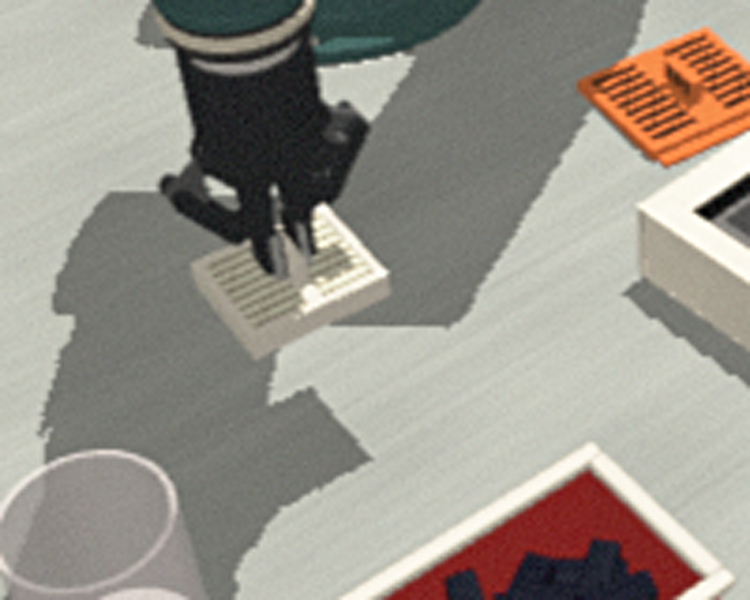

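```bash
python3 -m handwheel '[0.01,0.03,0,0,0,0.013,0.0, 0.01,0.03,0,0,0,0.013,0.0, 0.01,0.03,0,0,0,0.013,0.0, 0.01,0.03,0,0,0,0.013,0.0, 0.01,0.03,0,0,0,0.013,0.0, 0.01,0.03,0,0,0,0.013,0.0, 0.01,0.03,0,0,0,0.013,0.0, 0.01,0.03,0,0,0,0.013,0.0, 0.01,0.03,0,0,0,0.013,0.0, 0.01,0.03,0,0,0,0.013,0.0]' 
python3 -m handwheel '[0.0137,0.03,0,0,0,0.012,0.0, 0.01,0.015,0,0,0,0.004,0.0, 0,0,0,0,0,0,0,0,0,0,0,0,0,0,0,0,0,0,0,0,0]'
```

```text
time_s: 5.12
tcp_pos: [0.5397, 0.0029, 0.1381]
ee_rot: [-1.569, -0.0, 1.633]
contact_force: [0.9, -0.8, -1.7]
gripper_width: 0.0093
time_s: 5.53
tcp_pos: [0.5631, 0.0459, 0.1384]
ee_rot: [-1.569, -0.0, 1.649]
contact_force: [-0.1, -0.2, -2.1]
gripper_width: 0.0088
```

```bash
python3 -m handwheel '[-0.005,0,-0.004,0,0,0,0.0, -0.0036,0,-0.01,0,0,0,0.0, 0,0,-0.01,0,0,0,0, 0,0,-0.005,0,0,0,0, 0,0,0,0,0,0,0]'
python3 - <<'E'
from h import *
s=eyes.read_camera("scene"); t=eyes.read_camera("top"); cv2.imwrite("pics/t3.png",t[...,::-1])
cv2.imwrite("pics/s3.png",np.hstack([cv2.resize(s[170:310,290:450,::-1],(400,350),interpolation=cv2.INTER_CUBIC),cv2.resize(t[130:270,210:350,::-1],(350,350),interpolation=cv2.INTER_CUBIC)]))
E
```

```text
time_s: 5.95
tcp_pos: [0.5542, 0.0458, 0.109]
ee_rot: [-1.569, -0.0, 1.648]
contact_force: [-0.4, 0.2, -1.9]
gripper_width: 0.0088
```

View pics/s3.png

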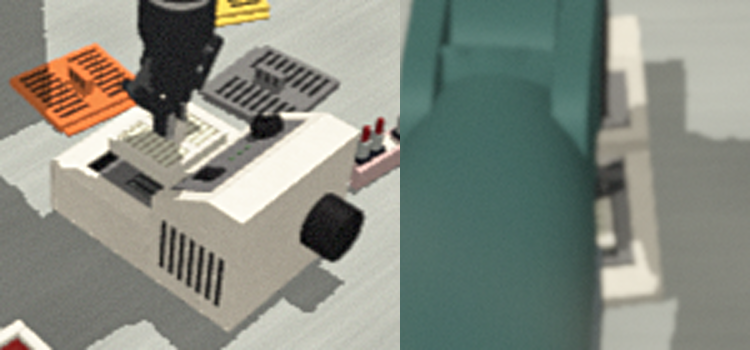

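```bash
cat > ov.py <<'E'
from h import *
from scipy.spatial.transform import Rotation as Rn
E0=(np.array([.5545,.0455,0]),Rn.from_euler('xyz',[0,0,.0785]))
def ov(img,frame,polys,box,sc,out,col=(0,0,255)):
    x0,x1,y0,y1=box; big=cv2.resize(img[y0:y1,x0:x1],None,fx=sc,fy=sc,interpolation=cv2.INTER_CUBIC)
    for (t,R),p,c in polys:
        q=proj(frame,R.apply(np.array(p,float)/1e3)+t); q=(q-[x0,y0]+.5)*sc-.5
        cv2.polylines(big,[np.round(q*16).astype(int)],True,c,1,cv2.LINE_AA,4)
    cv2.imwrite(out,big)
FT=[[-41,-47,18],[-41,47,18],[41,47,18],[41,-47,18]]
E
python3 - <<'E'
from ov import *
s=eyes.read_camera("scene")[...,::-1].copy()
F=(np.array([.5542,.0458,.109-.020]),E0[1])
ov(s,"scene",[(F,FT,(0,0,255)),(E0,[[-56.5,-66.5,70],[-56.5,66.5,70],[56.5,66.5,70],[56.5,-66.5,70]],(0,255,0))],(300,440,190,290),5.5,"pics/s4.png")
E
```

```text
(no output)
```

View pics/s4.png

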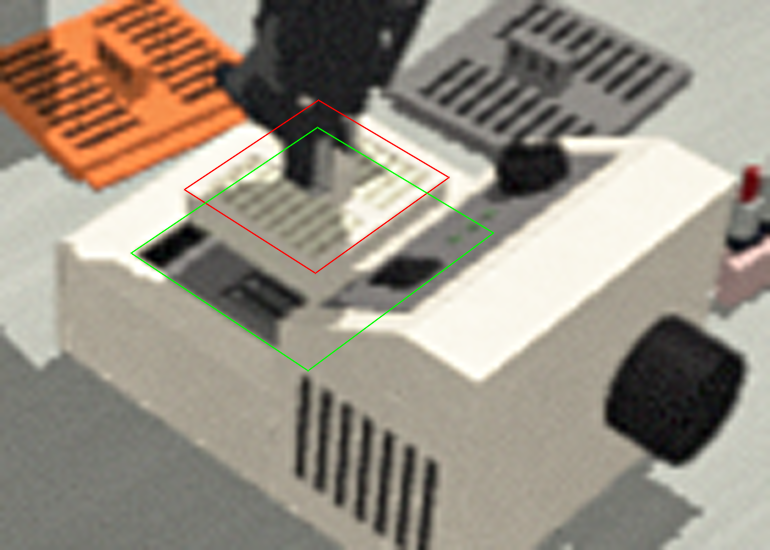

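```bash
python3 -m handwheel '[0.0003,-0.0003,-0.008,0,0,0,0.0, 0,0,-0.012,0,0,0,0.0, 0,0,-0.012,0,0,0,0, 0,0,-0.008,0,0,0,0, 0,0,0,0,0,0,0]'
python3 -m handwheel '[0,0,-0.006,0,0,0,0.0, 0,0,-0.008,0,0,0,0.0, 0,0,-0.006,0,0,0,0, 0,0,-0.003,0,0,0,0, 0,0,0,0,0,0,0]'
```

```text
time_s: 6.52
tcp_pos: [0.5547, 0.0459, 0.0687]
ee_rot: [-1.569, -0.0, 1.649]
contact_force: [-1.8, 0.1, -2.3]
gripper_width: 0.0094
time_s: 6.93
tcp_pos: [0.5551, 0.0459, 0.0466]
ee_rot: [-1.57, -0.0, 1.649]
contact_force: [-0.7, -1.1, -1.0]
gripper_width: 0.009
```

```bash
python3 -m handwheel '[-0.0005,0,-0.003,0,0,0,0.0, 0,0,-0.002,0,0,0,0.0, 0,0,-0.002,0,0,0,0, 0,0,0,0,0,0,0]'
python3 -m handwheel '[0,0,-0.001,0,0,0,0.0, 0,0,-0.001,0,0,0,0.0, 0,0,0,0,0,0,0]'
```

```text
time_s: 7.27
tcp_pos: [0.5549, 0.0459, 0.04]
ee_rot: [-1.571, -0.0, 1.649]
contact_force: [-0.3, 0.0, -1.5]
gripper_width: 0.0088
time_s: 7.52
tcp_pos: [0.5549, 0.0459, 0.0382]
ee_rot: [-1.571, 0.0, 1.649]
contact_force: [-0.3, -0.6, -1.1]
gripper_width: 0.0086
```

```bash
python3 -m handwheel '[0,0,-0.001,0,0,0,0.0, 0,0,0,0,0,0,0]'
python3 -m handwheel '[0,0,-0.001,0,0,0,0.0, 0,0,0,0,0,0,0]'
```

```text
time_s: 7.68
tcp_pos: [0.555, 0.0459, 0.038]
ee_rot: [-1.571, 0.0, 1.649]
contact_force: [-3.2, 0.2, 9.9]
gripper_width: 0.0093
time_s: 7.85
tcp_pos: [0.555, 0.0459, 0.0379]
ee_rot: [-1.572, 0.0, 1.649]
contact_force: [-9.9, -0.8, 26.1]
gripper_width: 0.0094
```

The filter is on the floor: TCP height is as predicted and force is rising. I'll relieve the load, release and lift straight up.

```bash
python3 -m handwheel '[0,0,0.0015,0,0,0,0.0, 0,0,0,0,0,0,0.03,0,0,0,0,0,0,0.03,0,0,0,0,0,0,0.03,0,0,0,0,0,0,0.03]'
python3 -m handwheel '[0,0,0.01,0,0,0,0.03, 0,0,0.02,0,0,0,0.03, 0,0,0.03,0,0,0,0.03, 0,0,0.04,0,0,0,0.03, 0,0,0.04,0,0,0,0.03, 0,0,0.03,0,0,0,0.03]'
```

```text
time_s: 8.27
tcp_pos: [0.5549, 0.0459, 0.0376]
ee_rot: [-1.571, -0.0, 1.649]
contact_force: [-0.7, 0.9, -0.4]
gripper_width: 0.0299
time_s: 8.77
tcp_pos: [0.555, 0.0459, 0.2117]
ee_rot: [-1.573, 0.0, 1.649]
contact_force: [-0.5, 0.3, 0.5]
gripper_width: 0.0299
```

```bash
python3 -m handwheel '[-0.0075,0.026,0,0,0,0.006,0.05, -0.0075,0.026,0,0,0,0.006,0.05, -0.0075,0.026,0,0,0,0.006,0.05, -0.0075,0.026,0,0,0,0.006,0.05, -0.0075,0.026,0,0,0,0.006,0.05, -0.0075,0.026,-0.02,0,0,0.006,0.05, -0.0075,0.026,-0.03,0,0,0.006,0.05, -0.0075,0.026,-0.03,0,0,0.006,0.05, -0.0075,0.026,-0.03,0,0,0.003,0.05, 0,0,0,0,0,0,0.05]'
python3 - <<'E'
from ov import *
s=eyes.read_camera("scene")[...,::-1].copy();t=eyes.read_camera("top")[...,::-1].copy()
cv2.imwrite("pics/t5.png",cv2.resize(t[120:280,140:340],(750,600),interpolation=cv2.INTER_CUBIC))
F=(E0[0]+[0,0,.018],E0[1])
ov(s,"scene",[(F,[[-20,-5,40],[-20,5,40],[20,5,40],[20,-5,40]],(0,0,255)),(F,FT,(0,255,0))],(300,440,170,290),5,"pics/s5.png")
E
```

```text
time_s: 9.6
tcp_pos: [0.4837, 0.2824, 0.0935]
ee_rot: [-1.564, 0.001, 1.703]
contact_force: [-0.7, -0.4, -0.7]
gripper_width: 0.0499
```

View pics/t5.png

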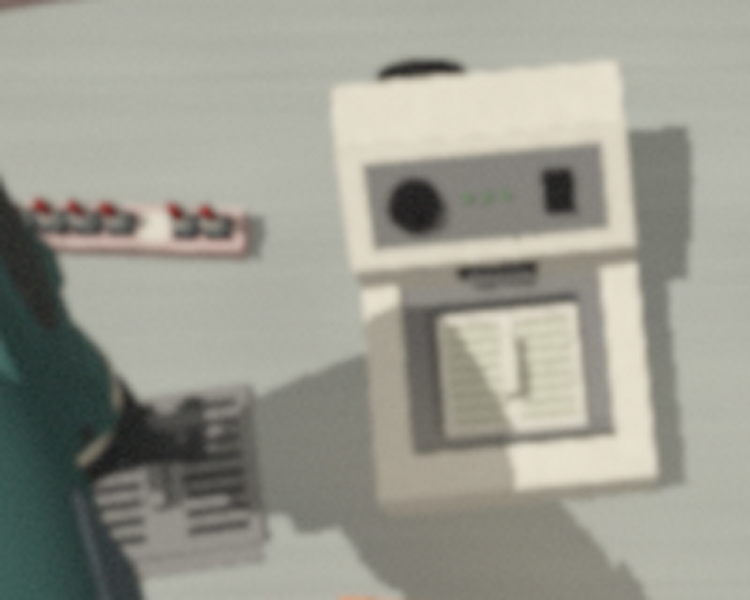

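View pics/s5.png

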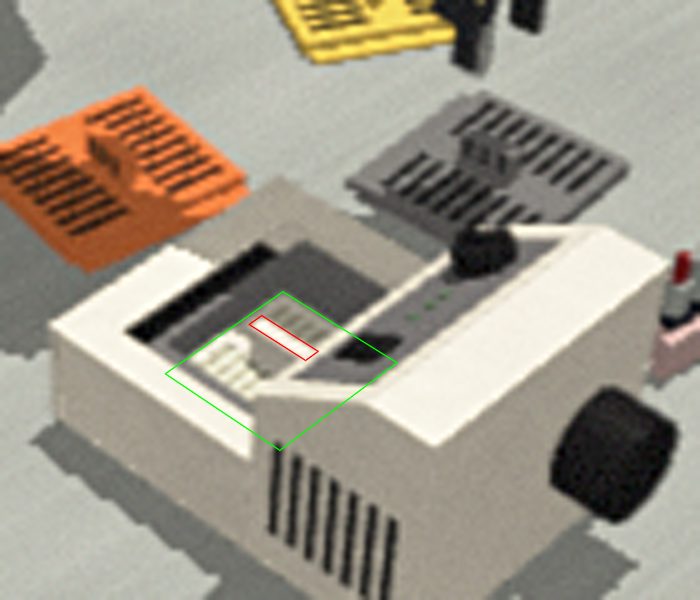

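The filter sits flat in the bay, with its tab top on the predicted outline at scene crop (283,337). Next I'll descend on the cover's rib.

```bash
python3 -m handwheel '[0.0042,-0.0022,-0.015,0,0,0,0.05, 0,0,-0.02,0,0,0,0.05, 0,0,-0.012,0,0,0,0.05,0,0,-0.005,0,0,0,0.05, 0,0,0,0,0,0,0.05, 0,0,0,0,0,0,0.05]'
```

```text
time_s: 10.2
tcp_pos: [0.4925, 0.2774, 0.047]
ee_rot: [-1.572, -0.0, 1.699]
contact_force: [-0.4, 0.2, -0.3]
gripper_width: 0.0499
```

```bash
python3 -m handwheel '[-0.0046,0.0028,-0.005,0,0,0,0.05, 0,0,-0.012,0,0,0,0.05, 0,0,-0.01,0,0,0,0.05,0,0,-0.006,0,0,0,0.05, 0,0,0,0,0,0,0.05, 0,0,0,0,0,0,0.05]'
```

```text
time_s: 10.7
tcp_pos: [0.487, 0.2805, 0.0128]
ee_rot: [-1.57, 0.0, 1.7]
contact_force: [0.7, -0.1, -0.9]
gripper_width: 0.0499
```

```bash
python3 -m handwheel '[0,0,0,0,0,0,0.0, 0,0,0,0,0,0,0.0, 0,0,0,0,0,0,0.0, 0,0,0,0,0,0,0.0, 0,0,0,0,0,0,0.0, 0,0,0,0,0,0,0.0]' 80
python3 -m handwheel '[0,0,0.01,0,0,0,0.0, 0,0,0.02,0,0,0,0.0, 0,0,0.03,0,0,0,0.0, 0,0,0.03,0,0,0,0.0, 0,0,0.03,0,0,0,0.0, 0,0,0.03,0,0,0,0.0, 0,0,0.03,0,0,0,0.0,0,0,0.01,0,0,0,0.0,0,0,0,0,0,0,0,0,0,0,0,0,0,0]'
```

```text
time_s: 11.2
tcp_pos: [0.4874, 0.2806, 0.0135]
ee_rot: [-1.572, -0.0, 1.7]
contact_force: [-1.9, 0.4, 6.7]
gripper_width: 0.0102
time_s: 12.03
tcp_pos: [0.487, 0.2805, 0.203]
ee_rot: [-1.571, -0.0, 1.7]
contact_force: [-0.8, 0.6, -2.1]
gripper_width: 0.0102
```

```bash
cat > tgt.py <<'E'
import sys
from ov import *
# cover in the gripper: TCP in cover frame (mm)
TC=np.array([-5.7,.5,13.3]); HC=np.array([-55,0,10.])
def tgt(th,hx,hz,hy=0,tc=TC):
    R=E0[1]*Rn.from_euler('y',-th,degrees=True)
    p=E0[0]+E0[1].apply(np.array([hx,hy,hz])/1e3)+R.apply((tc-HC)/1e3)
    Rt=R*Rn.from_euler('z',np.pi/2)*Rn.from_euler('x',-np.pi/2)   # tool x = cover y, tool y = -cover z
    return p,Rt
def show(th,hx,hz):
    p,Rt=tgt(th,hx,hz); s=monitor.sense(); Rc=Rn.from_euler('xyz',s["ee_rot"])
    print("th",th,"target",p,"now",s["tcp_pos"],"delta mm",(p-s["tcp_pos"])*1e3,"rotvec",(Rt*Rc.inv()).as_rotvec(),"F",s["contact_force"])
def coverpose():
    "cover frame in world from the measured tool pose"
    s=monitor.sense(); Rc=Rn.from_euler('xyz',s["ee_rot"])*(Rn.from_euler('z',np.pi/2)*Rn.from_euler('x',-np.pi/2)).inv()
    return s["tcp_pos"]-Rc.apply(TC/1e3),Rc
def inE(w): return E0[1].inv().apply(w-E0[0])*1e3
if __name__=="__main__":
    a=[float(v) for v in sys.argv[1:]]
    show(*a)
    t,R=coverpose(); print("hinge in extractor",inE(t+R.apply(HC/1e3)),"tilt",(E0[1].inv()*R).as_euler('xyz',degrees=True))
E
python3 tgt.py 36 -35 145; python3 tgt.py 0 -35 145
```

```text
th 36.0 target [0.5574 0.0462 0.1766] now [0.487  0.2805 0.203 ] delta mm [  70.3692 -234.2209  -26.3797] rotvec [ 0.065  -0.6244 -0.0489] F [-0.8366  0.5639 -2.0993]
hinge in extractor [-98.0499 236.528  199.6961] tilt [ 0.0044 -0.0362  2.8962]
th 0.0 target [0.5687 0.0471 0.1483] now [0.487  0.2805 0.203 ] delta mm [  81.6894 -233.3304  -54.7273] rotvec [-0.0001  0.0006 -0.0505] F [-0.8366  0.5639 -2.0993]
hinge in extractor [-98.0499 236.528  199.6961] tilt [ 0.0044 -0.0362  2.8962]
```

```bash
python3 -m handwheel '[0.0088,-0.0293,0,0.0081,-0.078,-0.0061,0, 0.0088,-0.0293,0,0.0081,-0.078,-0.0061,0, 0.0088,-0.0293,0,0.0081,-0.078,-0.0061,0, 0.0088,-0.0293,0,0.0081,-0.078,-0.0061,0, 0.0088,-0.0293,0,0.0081,-0.078,-0.0061,0, 0.0088,-0.0293,0,0.0081,-0.078,-0.0061,0, 0.0088,-0.0293,0,0.0081,-0.078,-0.0061,0, 0.0088,-0.0293,0,0.0081,-0.078,-0.0061,0, 0,0,0,0,0,0,0, 0,0,0,0,0,0,0]' 100
python3 tgt.py 36 -35 145
python3 -m handwheel '[0,0,0,0,0,0,0,0,0,0,0,0,0,0]'
python3 tgt.py 36 -35 100
```

```text
time_s: 12.87
tcp_pos: [0.5555, 0.0447, 0.2005]
ee_rot: [-2.195, -0.0, 1.646]
contact_force: [-0.3, -0.2, -1.9]
gripper_width: 0.0097
th 36.0 target [0.5574 0.0462 0.1766] now [0.5555 0.0447 0.2005] delta mm [  1.8853   1.5431 -23.881 ] rotvec [-0.0001 -0.0046  0.0031] F [-0.2567 -0.2365 -1.9022]
hinge in extractor [-37.146   -1.258  169.0544] tilt [  0.0343 -35.7383  -0.1963]
time_s: 13.03
tcp_pos: [0.5574, 0.0469, 0.2024]
ee_rot: [-2.197, -0.0, 1.65]
contact_force: [-0.9, 0.7, -1.4]
gripper_width: 0.0094
th 36.0 target [0.5574 0.0462 0.1316] now [0.5574 0.0469 0.2024] delta mm [ -0.0043  -0.6493 -70.7576] rotvec [ 0.0001 -0.0024 -0.001 ] F [-0.9111  0.7145 -1.3689]
hinge in extractor [-35.0201   0.6085 170.8487] tilt [  0.0031 -35.8625   0.0583]
```

```bash
python3 -m handwheel '[0,-0.0006,-0.01,0,0,0,0, 0,0,-0.02,0,0,0,0, 0,0,-0.015,0,0,0,0,0,0,0,0,0,0,0,0,0,0,0,0,0,0]'
python3 tgt.py 36 -35 85
python3 - <<'E'
from tgt import *
s=eyes.read_camera("scene")[...,::-1].copy();C=coverpose();
ov(s,"scene",[(C,[[-55,-64,10],[-55,64,10],[55,64,10],[55,-64,10]],(0,0,255)),(C,[[-55,-64,0],[55,-64,0],[55,-64,10],[-55,-64,10]],(0,255,255)),(C,[[-67,-60,4],[-67,60,4],[-55,60,4],[-55,-60,4]],(255,0,0)),(E0,[[-56.5,-66.5,70],[-56.5,66.5,70],[56.5,66.5,70],[56.5,-66.5,70]],(0,255,0))],(290,450,150,270),4.8,"pics/s6.png")
cv2.imwrite("pics/s6r.png",cv2.resize(s[150:270,290:450],None,fx=4.8,fy=4.8,interpolation=cv2.INTER_CUBIC))
E
```

```text
time_s: 13.45
tcp_pos: [0.5573, 0.0465, 0.1573]
ee_rot: [-2.196, -0.0, 1.651]
contact_force: [0.7, 0.0, -1.1]
gripper_width: 0.0092
th 36.0 target [0.5574 0.0462 0.1166] now [0.5573 0.0465 0.1573] delta mm [  0.118   -0.2237 -40.6058] rotvec [ 0.     -0.003  -0.0015] F [ 0.746   0.0033 -1.1051]
hinge in extractor [-35.1947   0.18   125.7205] tilt [  0.014  -35.8268   0.0799]
```

View pics/s6.png

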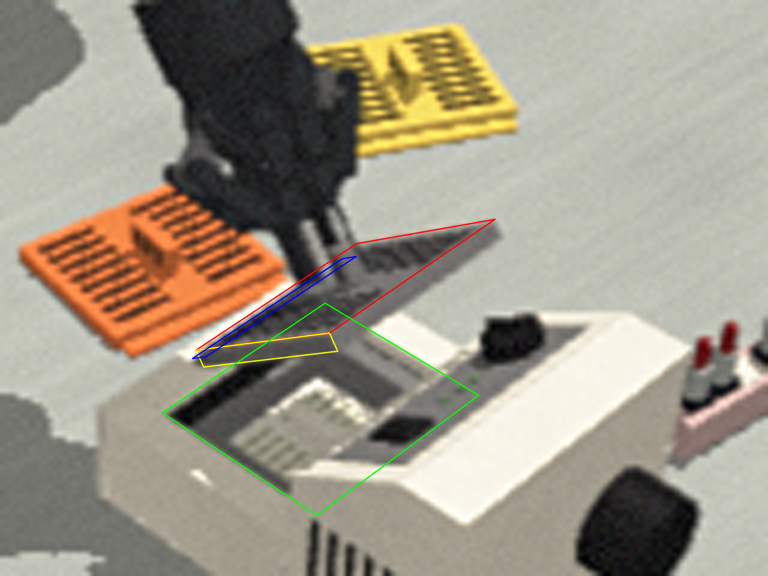

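View pics/s6r.png

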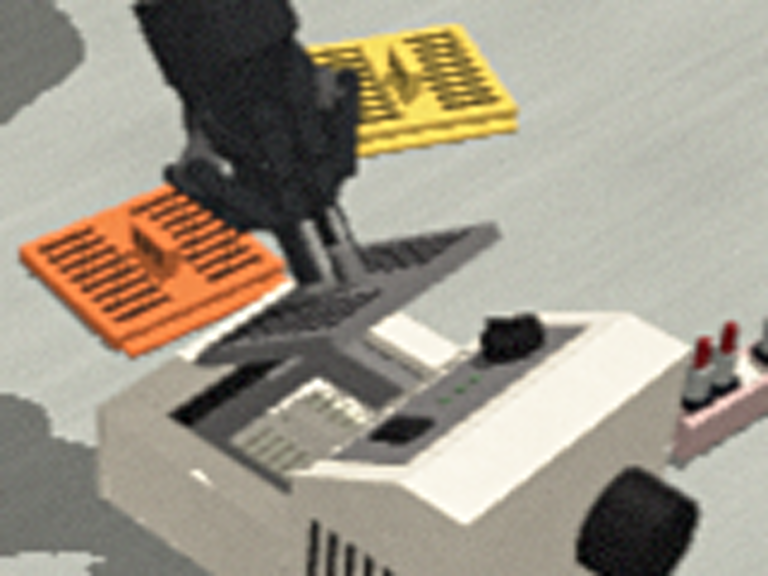

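```bash
python3 - <<'E'
from tgt import *
s=eyes.read_camera("scene")[...,::-1].copy();C=coverpose()
print(proj("scene",C[1].apply(np.array([[55,-64,10],[55,64,10],[-55,-64,10],[55,-64,0],[-67,-60,0]])/1e3)+C[0]))
s=cv2.convertScaleAbs(s,alpha=1.6,beta=-30)
ov(s,"scene",[(C,[[55,-64,10],[55,64,10]],(0,0,255)),(C,[[-55,-64,10],[55,-64,10]],(0,255,255)),(C,[[55,-64,0],[55,64,0]],(255,0,0))],(325,400,190,235),10,"pics/s7.png")
ov(s,"scene",[],(325,400,190,235),10,"pics/s7r.png")
E
```

```text
[[358.1724 218.7748]
 [392.6772 195.1015]
 [330.3333 222.4047]
 [359.8756 222.5721]
 [330.2616 225.5211]]
```

View pics/s7.png

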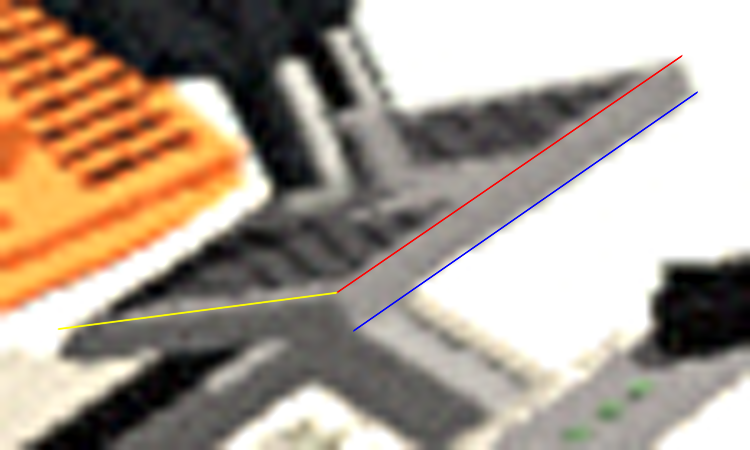

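View pics/s7r.png

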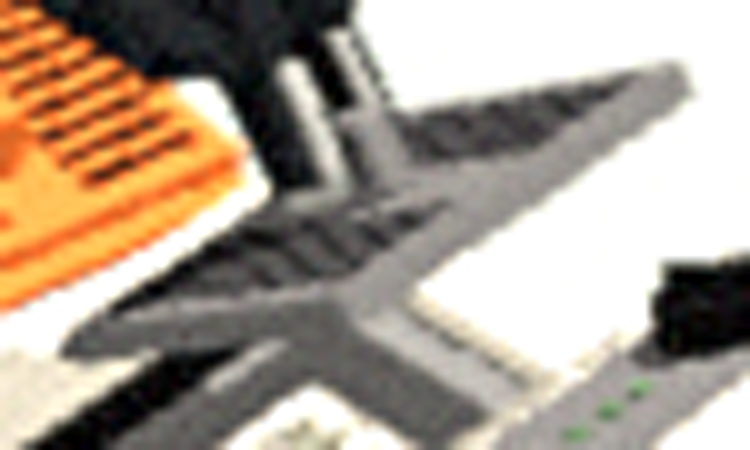

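The cover in hand matches the prediction within about 1 px (rear edge at scene (358,219)–(393,195)). I'll lower it to the pre-insertion point.

```bash
python3 -m handwheel '[0,0,-0.01,0,-0.003,-0.001,0, 0,0,-0.012,0,0,0,0, 0,0,-0.012,0,0,0,0,0,0,-0.006,0,0,0,0,0,0,0,0,0,0,0,0,0,0,0,0,0,0]'
python3 tgt.py 36 -55 70
```

```text
time_s: 14.05
tcp_pos: [0.5579, 0.0456, 0.1184]
ee_rot: [-2.202, 0.001, 1.649]
contact_force: [-0.0, 0.2, -1.1]
gripper_width: 0.009
th 36.0 target [0.5375 0.0447 0.1016] now [0.5579 0.0456 0.1184] delta mm [-20.4275  -0.898  -16.7949] rotvec [0.0004 0.0025 0.0008] F [-0.0179  0.1724 -1.1154]
hinge in extractor [-34.487   -0.6946  86.7015] tilt [ -0.0392 -36.1417  -0.0216]
```

```bash
python3 -m handwheel '[0,0,-0.002,0,0,0,0, -0.004,0,-0.003,0,0,0,0, -0.004,0,-0.003,0,0,0,0,-0.004,-0.0003,-0.003,0,0,0,0,0,0,0,0,0,0,0]'
python3 tgt.py 36 -55 70
python3 -m handwheel '[-0.003,-0.0003,-0.002,0,0,0,0, -0.003,-0.0003,-0.002,0,0,0,0, 0,0,0,0,0,0,0,0,0,0,0,0,0,0]'
python3 tgt.py 36 -55 70
```

```text
time_s: 14.47
tcp_pos: [0.544, 0.0453, 0.1059]
ee_rot: [-2.2, 0.0, 1.648]
contact_force: [-0.5, -0.4, -2.7]
gripper_width: 0.0095
th 36.0 target [0.5375 0.0447 0.1016] now [0.544  0.0453 0.1059] delta mm [-6.5831 -0.6228 -4.2278] rotvec [0.0001 0.0004 0.001 ] F [-0.5413 -0.3683 -2.7024]
hinge in extractor [-48.3753   0.1371  74.2116] tilt [ -0.0102 -36.0245  -0.0501]
time_s: 14.8
tcp_pos: [0.5393, 0.0446, 0.1027]
ee_rot: [-2.201, 0.0, 1.648]
contact_force: [-0.1, 0.6, -2.1]
gripper_width: 0.0096
th 36.0 target [0.5375 0.0447 0.1016] now [0.5393 0.0446 0.1027] delta mm [-1.8226  0.0848 -1.0391] rotvec [0.0003 0.0018 0.001 ] F [-0.1294  0.5732 -2.0999]
hinge in extractor [-53.1343  -0.2014  70.9723] tilt [ -0.0296 -36.1012  -0.0419]
```

```bash
python3 -m handwheel '[-0.001,0,-0.0005,0,0,0,0, -0.001,0,-0.0006,0,0,0,0, 0,0,0,0,0,0,0]'
python3 tgt.py 36 -55.5 70
python3 - <<'E'
from tgt import *
s=eyes.read_camera("scene")[...,::-1].copy();C=coverpose()
ov(s,"scene",[],(300,420,180,270),6.5,"pics/s8.png")
print(C)
E
```

```text
time_s: 15.05
tcp_pos: [0.5373, 0.0446, 0.1016]
ee_rot: [-2.201, 0.0, 1.648]
contact_force: [-0.4, 0.7, -2.0]
gripper_width: 0.01
th 36.0 target [0.537  0.0446 0.1016] now [0.5373 0.0446 0.1016] delta mm [-0.3309  0.0078  0.0746] rotvec [0.0003 0.0018 0.001 ] F [-0.3545  0.7219 -2.0021]
hinge in extractor [-55.114   -0.0109  69.8571] tilt [ -0.0305 -36.1035  -0.0373]
(array([0.5498, 0.0451, 0.0943]), Rotation.from_matrix(array([[ 0.8054, -0.0775, -0.5876],
                            [ 0.0629,  0.997 , -0.0453],
                            [ 0.5893, -0.0004,  0.8079]])))
```

View pics/s8.png

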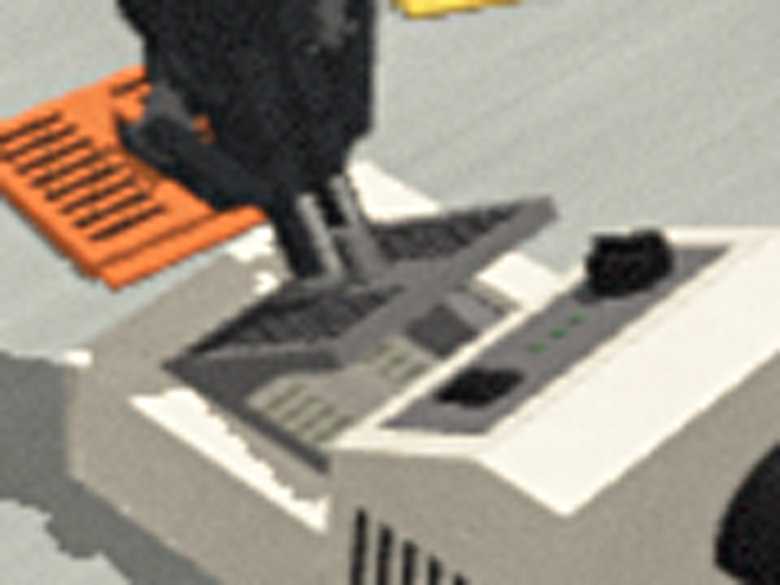

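The lip is under the front shelf (front edge at crop (165,365), level with the deck) and there's no contact force. Next I'll work out the pivot increments.

```bash
python3 - <<'E'
from tgt import *
p0=tgt(36,-55.3,69.8)[0]
for th in range(32,-1,-4):
    p=tgt(th,-55.3,69.8)[0]; print(th,(p-p0)*1e3); p0=p
E
```

```text
32 [ 2.1087  0.1659 -2.724 ]
28 [ 1.9141  0.1506 -2.8649]
24 [ 1.7102  0.1345 -2.9919]
20 [ 1.498   0.1178 -3.1042]
16 [ 1.2785  0.1006 -3.2015]
12 [ 1.0527  0.0828 -3.2832]
8 [ 0.8218  0.0646 -3.3488]
4 [ 0.587   0.0462 -3.3982]
0 [ 0.3492  0.0275 -3.431 ]
```

```bash
python3 -m handwheel '[0.0021,0.0002,-0.0027,-0.0055,0.0696,0,0, 0,0,0,0,0,0,0, 0.0019,0.0001,-0.0029,-0.0055,0.0696,0,0, 0,0,0,0,0,0,0, 0.0017,0.0001,-0.003,-0.0055,0.0696,0,0, 0,0,0,0,0,0,0, 0,0,0,0,0,0,0]'
python3 tgt.py 24 -55.3 69.8
```

```text
time_s: 15.68
tcp_pos: [0.5443, 0.045, 0.0933]
ee_rot: [-1.996, 0.001, 1.649]
contact_force: [-0.7, -0.1, -1.6]
gripper_width: 0.0093
th 24.0 target [0.5429 0.0451 0.0929] now [0.5443 0.045  0.0933] delta mm [-1.3639  0.0737 -0.4532] rotvec [0.0003 0.0063 0.0006] F [-0.6754 -0.0989 -1.6116]
hinge in extractor [-53.8005  -0.1745  69.9793] tilt [ -0.0531 -24.3603  -0.0119]
```

```bash
python3 -m handwheel '[0.0005,0.0002,-0.0034,-0.0055,0.0720,0,0, 0,0,0,0,0,0,0, 0.001,0.0001,-0.0032,-0.0055,0.0696,0,0, 0,0,0,0,0,0,0, 0,0,0,0,0,0,0]'
python3 tgt.py 12 -55.3 69.8
```

```text
time_s: 16.1
tcp_pos: [0.5452, 0.0453, 0.0863]
ee_rot: [-1.853, 0.001, 1.649]
contact_force: [-0.0, -0.3, -2.3]
gripper_width: 0.0098
th 12.0 target [0.5467 0.0454 0.0833] now [0.5452 0.0453 0.0863] delta mm [ 1.5673  0.0622 -2.9775] rotvec [-0.0051  0.0727  0.0006] F [-0.0251 -0.3185 -2.3162]
hinge in extractor [-55.7598   0.0799  69.3516] tilt [ -0.0383 -16.1765  -0.0262]
```

```bash
python3 -m handwheel '[0.0013,0.0001,-0.0028,-0.0055,0.0720,0,0, 0,0,0,0,0,0,0, 0.0008,0,-0.003,-0.004,0.050,0,0, 0,0,0,0,0,0,0, 0,0,0,0,0,0,0]'
python3 tgt.py 7 -55.3 69.8
```

```text
time_s: 16.52
tcp_pos: [0.5463, 0.0455, 0.0802]
ee_rot: [-1.729, 0.001, 1.649]
contact_force: [-1.6, -0.2, -1.3]
gripper_width: 0.0094
th 7.0 target [0.5477 0.0455 0.0791] now [0.5463 0.0455 0.0802] delta mm [ 1.3934  0.0111 -1.0698] rotvec [-0.0023  0.0363  0.0006] F [-1.5838 -0.2367 -1.3027]
hinge in extractor [-56.3203   0.1229  69.11  ] tilt [-0.0299 -9.0858 -0.0315]
```

```bash
python3 -m handwheel '[0.0014,0,-0.0012,-0.0025,0.034,0,0, 0,0,0,0,0,0,0, 0,0,0,0,0,0,0]'
python3 tgt.py 5 -55.3 69.8
```

```text
time_s: 16.77
tcp_pos: [0.5477, 0.0455, 0.0793]
ee_rot: [-1.695, 0.0, 1.649]
contact_force: [-4.0, 0.7, 1.2]
gripper_width: 0.0098
th 5.0 target [0.548  0.0455 0.0774] now [0.5477 0.0455 0.0793] delta mm [ 0.3259 -0.0292 -1.923 ] rotvec [-0.0026  0.0368  0.0005] F [-3.9935  0.6716  1.2413]
hinge in extractor [-55.3103   0.0765  69.9298] tilt [-0.0176 -7.1111 -0.027 ]
```

It's on the catch ramp at 7.1°, as predicted. I'll release, lift clear and look.

```bash
python3 -m handwheel '[0,0,0,0,0,0,0.03, 0,0,0,0,0,0,0.03, 0,0,0,0,0,0,0.03, -0.001,0,0.008,0,0,0,0.03, -0.002,0,0.02,0,0,0,0.03, -0.002,0,0.02,0,0,0,0.03, 0,0,0.01,0,0,0,0, 0,0,0,0,0,0,0, 0,0,0,0,0,0,0]' 40
python3 - <<'E'
from tgt import *
s=eyes.read_camera("scene")[...,::-1].copy();t=eyes.read_camera("top")[...,::-1].copy()
C=(E0[0]+E0[1].apply([0,0,0]),E0[1])
R=E0[1]*Rn.from_euler('y',-7.1,degrees=True); o=E0[0]+E0[1].apply(np.array([-55.3,0,69.9])/1e3)-R.apply(HC/1e3)
ov(s,"scene",[((o,R),[[-55,-64,10],[-55,64,10],[55,64,10],[55,-64,10]],(0,0,255))],(300,420,180,270),6.5,"pics/s9.png")
cv2.imwrite("pics/t9.png",cv2.resize(t[130:270,210:350],(560,560),interpolation=cv2.INTER_CUBIC))
s=monitor.sense(); print(inE(s["tcp_pos"]), s["ee_rot"])
E
```

```text
time_s: 17.52
tcp_pos: [0.5435, 0.0454, 0.138]
ee_rot: [-1.695, 0.001, 1.649]
contact_force: [0.1, -0.1, 0.9]
gripper_width: -0.0003
[-11.6868   0.8346 136.8423] [-1.6924  0.0004  1.6486]
```

View pics/s9.png

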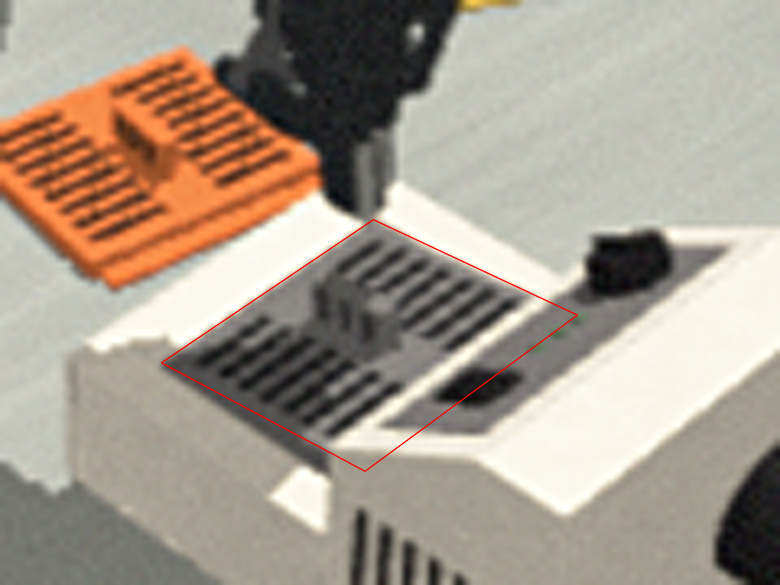

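View pics/t9.png

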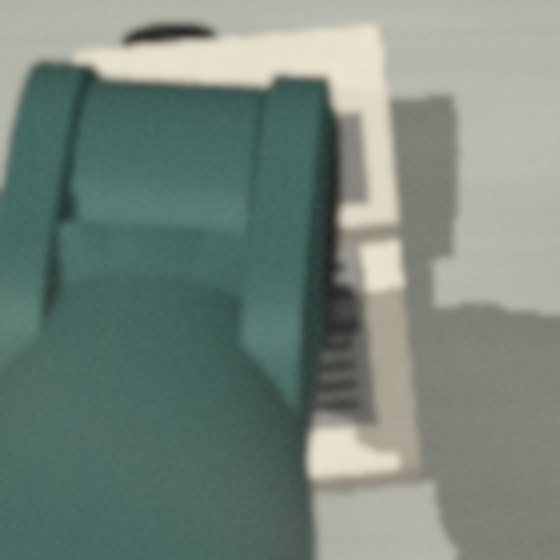

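The cover rests on the ramp exactly on the predicted outline, with the front edge down at the deck. Fingers are shut, so I'll position behind the rib.

```bash
python3 -m handwheel '[0.015,0.001,0,0.0055,-0.07,0,0, 0.02,0.001,0,0.0055,-0.07,0,0, 0.0146,0.001,0,0,0,0,0, 0,0,-0.01,0,0,0,0, 0,0,-0.015,0,0,0,0, 0,0,-0.01,0,0,0,0, 0,0,0,0,0,0,0, 0,0,0,0,0,0,0]'
python3 -c "
from tgt import *
s=monitor.sense(); print(inE(s['tcp_pos']), s['ee_rot'])"
```

```text
time_s: 18.28
tcp_pos: [0.5921, 0.0485, 0.1016]
ee_rot: [-1.832, 0.0, 1.649]
contact_force: [-0.8, -0.4, -0.4]
gripper_width: 0.0005
[ 37.7487  -0.01   101.5898] [-1.8316  0.0001  1.6486]
```

```bash
python3 -m handwheel '[0,0,-0.01,0,0,0,0, 0,0,-0.007,0,0,0,0, 0,0,-0.003,0,0,0,0, 0,0,0,0,0,0,0]'
python3 -m handwheel '[0,0,-0.003,0,0,0,0, 0,0,-0.002,0,0,0,0, 0,0,0,0,0,0,0]'
python3 -m handwheel '[0,0,-0.002,0,0,0,0, 0,0,-0.002,0,0,0,0, 0,0,0,0,0,0,0]'
```

```text
time_s: 18.62
tcp_pos: [0.5926, 0.0484, 0.0822]
ee_rot: [-1.833, 0.0, 1.649]
contact_force: [0.7, 0.8, -0.3]
gripper_width: -0.0002
time_s: 18.87
tcp_pos: [0.5927, 0.0484, 0.0773]
ee_rot: [-1.833, 0.0, 1.649]
contact_force: [-0.4, 0.4, -0.9]
gripper_width: -0.0002
time_s: 19.12
tcp_pos: [0.5927, 0.0484, 0.0732]
ee_rot: [-1.833, 0.0, 1.649]
contact_force: [0.2, -0.4, 0.0]
gripper_width: -0.0001
```

```bash
python3 - <<'E'
from tgt import *
s=eyes.read_camera("scene")[...,::-1].copy()
q=proj("scene",monitor.sense()["tcp_pos"]); print(q)
ov(s,"scene",[(E0,[[-55,-64,70],[-55,64,70],[55,64,70],[55,-64,70]],(0,0,255))],(300,420,180,270),6.5,"pics/s10.png")
E
```

```text
[[367.5151 239.7178]]
```

View pics/s10.png

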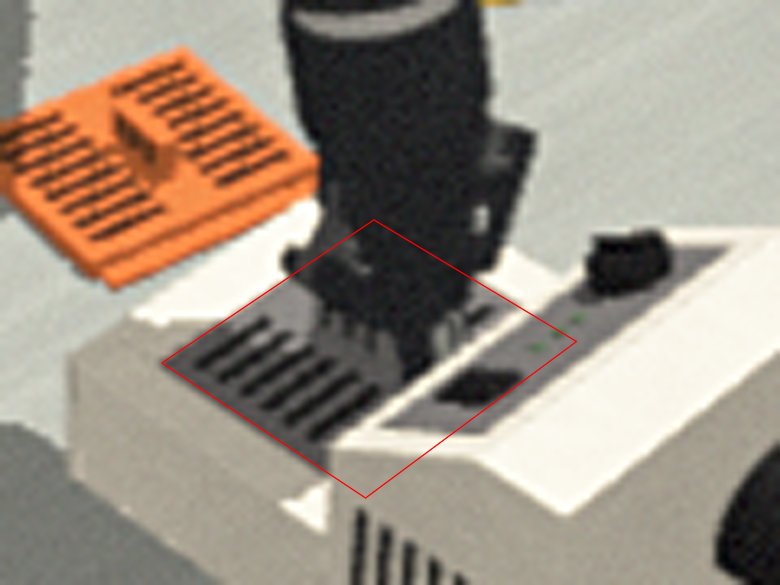

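The near side edge now lies along the flush outline (crop (162,362)–(325,470)). It may already have snapped between readings, so I'll press down to contact to confirm.

```bash
python3 -m handwheel '[0,0,-0.0015,0,0,0,0, 0,0,0,0,0,0,0]'
python3 -m handwheel '[0,0,-0.0015,0,0,0,0, 0,0,0,0,0,0,0]'
```

```text
time_s: 19.33
tcp_pos: [0.5928, 0.0484, 0.072]
ee_rot: [-1.834, 0.0, 1.649]
contact_force: [-0.7, 0.4, 2.0]
gripper_width: 0.0001
time_s: 19.5
tcp_pos: [0.593, 0.0484, 0.0715]
ee_rot: [-1.835, 0.001, 1.649]
contact_force: [-8.3, -0.4, 18.9]
gripper_width: 0.0
```

```bash
python3 -m handwheel '[0,0,-0.001,0,0,0,0, 0,0,0,0,0,0,0]'
```

```text
time_s: 19.67
tcp_pos: [0.5931, 0.0484, 0.0713]
ee_rot: [-1.836, 0.001, 1.649]
contact_force: [-15.0, 0.0, 32.0]
gripper_width: 0.0002
```

Contact is stiff at flush height: 32 N, with the tilted tip's corner about 2 mm below the TCP. I'll back off and look.

```bash
python3 -m handwheel '[0,0,0.01,0,0,0,0, 0,0,0.03,0,0,0,0, 0,0,0.04,0,0,0,0, 0,0,0.04,0,0,0,0, -0.02,0.025,0.02,0,0,0,0, -0.02,0.03,0,0,0,0,0, -0.02,0.03,0,0,0,0,0, -0.02,0.03,0,0,0,0,0, -0.02,0.03,0,0,0,0,0, -0.02,0.03,0,0,0,0,0]'
python3 -m handwheel '[-0.02,0.03,0,0,0,0,0, -0.02,0.03,0,0,0,0,0, -0.02,0.03,0,0,0,0,0,0,0,0,0,0,0,0,0,0,0,0,0,0,0,0,0,0,0,0,0,0]'
python3 - <<'E'
from ov import *
s=eyes.read_camera("scene")[...,::-1].copy();t=eyes.read_camera("top")[...,::-1].copy()
cv2.imwrite("pics/t11f.png",t);cv2.imwrite("pics/s11f.png",s)
P1=[(E0,[[-55,-64,70],[-55,64,70],[55,64,70],[55,-64,70]],(0,0,255)),(E0,[[-25,-6,92],[-25,6,92],[15,6,92],[15,-6,92]],(0,255,0))]
ov(s,"scene",P1,(310,420,180,265),7,"pics/s11.png")
ov(t,"top",P1,(220,330,170,260),7,"pics/t11.png")
ov(t,"top",[],(220,330,170,260),7,"pics/t11r.png")
E
```

```text
time_s: 20.5
tcp_pos: [0.4715, 0.2245, 0.2096]
ee_rot: [-1.834, 0.0, 1.648]
contact_force: [-0.0, 0.5, 1.0]
gripper_width: 0.0001
time_s: 21.0
tcp_pos: [0.4128, 0.3133, 0.2094]
ee_rot: [-1.834, 0.001, 1.649]
contact_force: [-0.1, -0.0, 0.3]
gripper_width: 0.0
```

View pics/s11.png

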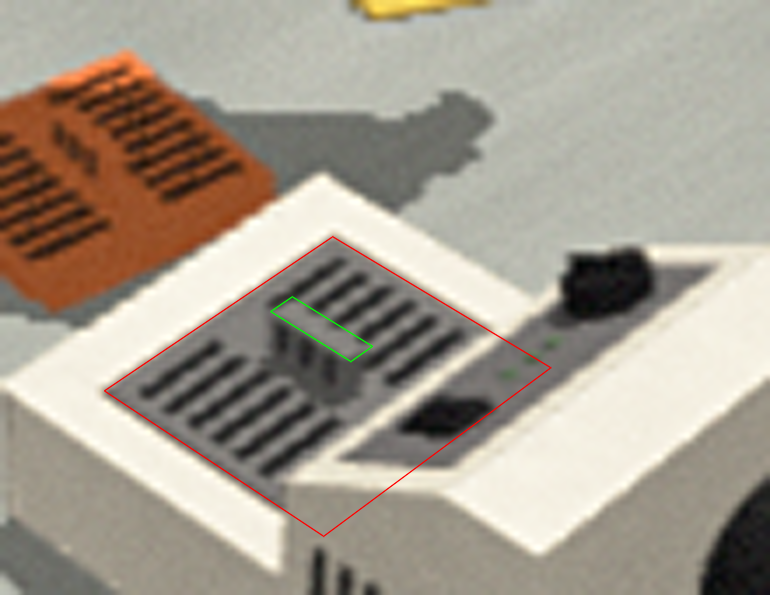

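View pics/t11.png

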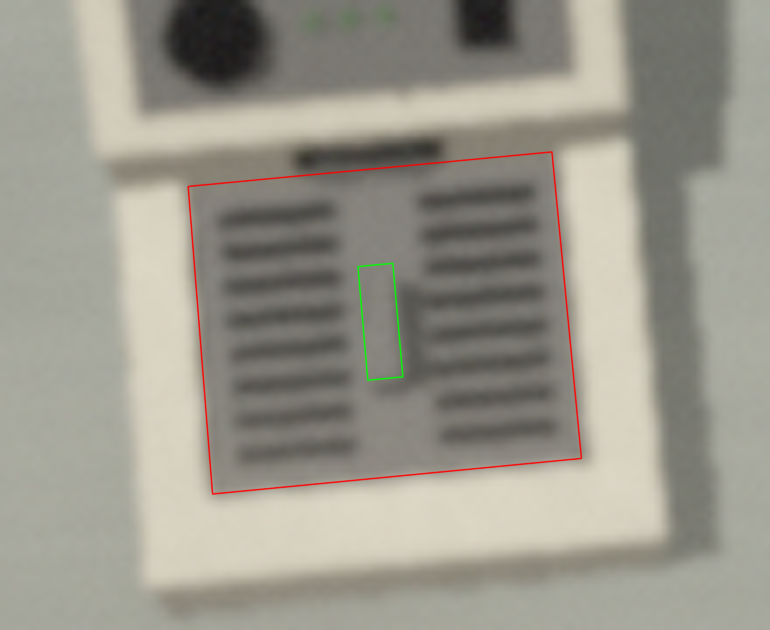

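View pics/t11r.png

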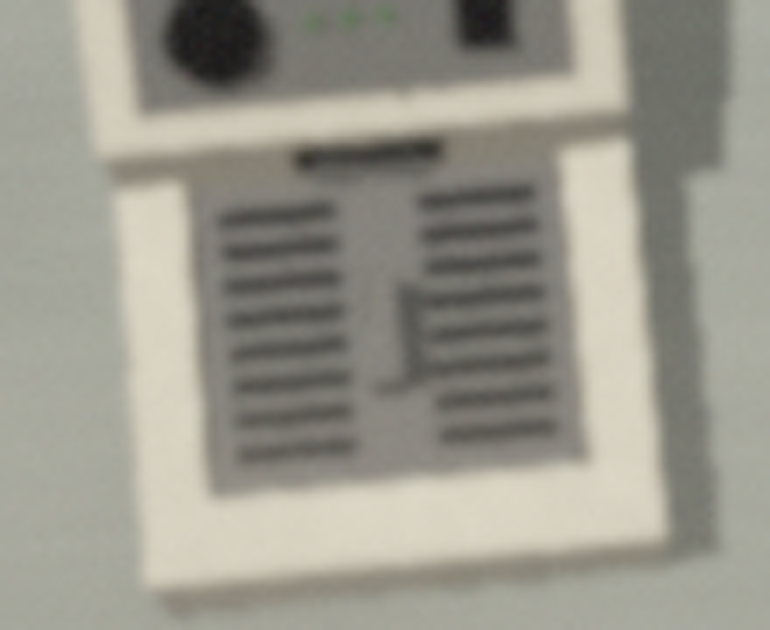

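View pics/t11f.png

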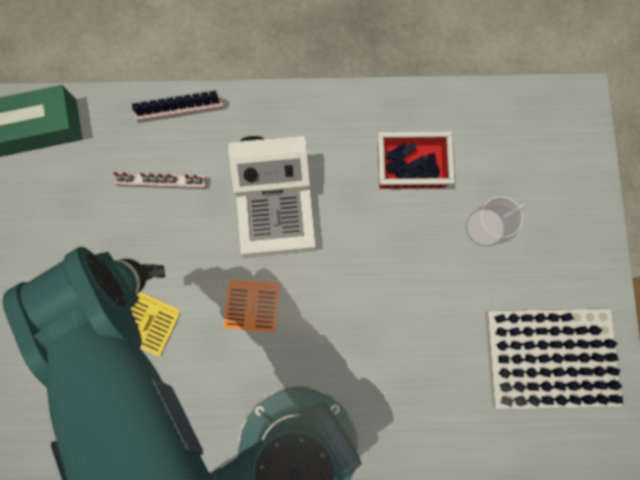

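The cover lies flat in both views (rib and plate edges on the home outlines). It stays flat with nothing pressing on it, so the catch holds. The rack, basket and jug are where they were at the start, and the robot is clear of everything. I'm handing in.

```bash
python3 -c "
from station import arm
print(arm.finish_job())"
```

```text
the job is handed in; nothing more can be done
None
```

I did both parts in the order asked and handed the job in at about 21 s.

- **Filter:** I lowered it by its tab to the bay floor. Contact came at the expected height and the force rose to 26 N before I let go. Pictures from both cameras showed it lying flat in the bay.
- **Cover:** I hooked the front lip under the deck edge at 36° and pivoted it down. The rear met the catch ramp at about 7°, where I let go. I then pushed it home with shut fingers behind the rib.
- **Last checks:** With the arm away, the plate and rib lay on their fully-home outlines in both views, to about a pixel. It stayed flat with nothing pressing on it. The rack, basket and jug looked unmoved in the top picture, though I didn't measure them.
- **Not directly seen:** I didn't see the snap itself, and the force readings were near zero as the cover went down. I take it as latched because it was stiff at flush height when I pressed it (about 35 N at the wrist) and an unlatched cover would sit some 7° up.

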